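Build a staggered ferrite choke core and bed it in the press

TASK

Build the choke core on the steel top of the press carriage, in running bond: every course is one whole and one half ferrite block end to end, with the whole block against the end stop in the bottom course and the half block against the stop in the next, and so on by turns; use up all the whole blocks and leave spare halves on the bench. Lay the blocks flat, between the two scribed lines and closed up. Then slide the carriage fully in under the ram, press the ram's head down to its stop to bed the core, let it spring back up and leave the core standing there; do not disturb the other things on the bench.

Things in the scene. Friction and masses are not known exactly. Their poses are not given: they have to be found in the camera images.
- whole1_c (a point): whole ferrite block: plain dark grey bar 92x30x16 mm, about 0.21 kg, lying flat on the bench. Point at its centre (8 mm above its underside); its x runs along the 92 mm length, y across the 30 mm width, z up. Three or four are present, all alike.
- whole2_c (a point): whole ferrite block: plain dark grey bar 92x30x16 mm, about 0.21 kg, lying flat on the bench. Point at its centre (8 mm above its underside); its x runs along the 92 mm length, y across the 30 mm width, z up. Three or four are present, all alike.
- whole3_c (a point): whole ferrite block: plain dark grey bar 92x30x16 mm, about 0.21 kg, lying flat on the bench. Point at its centre (8 mm above its underside); its x runs along the 92 mm length, y across the 30 mm width, z up. Three or four are present, all alike.
- whole4_c (a point): whole ferrite block: plain dark grey bar 92x30x16 mm, about 0.21 kg, lying flat on the bench. Point at its centre (8 mm above its underside); its x runs along the 92 mm length, y across the 30 mm width, z up. Three or four are present, all alike.
- half1_c (a point): half ferrite block: plain dark grey bar 46x30x16 mm, about 0.105 kg, lying flat on the bench. Point at its centre (8 mm above its underside); its x runs along the 46 mm length, y across the 30 mm width, z up. Four are present, all alike.
- half2_c (a point): half ferrite block: plain dark grey bar 46x30x16 mm, about 0.105 kg, lying flat on the bench. Point at its centre (8 mm above its underside); its x runs along the 46 mm length, y across the 30 mm width, z up. Four are present, all alike.
- half3_c (a point): half ferrite block: plain dark grey bar 46x30x16 mm, about 0.105 kg, lying flat on the bench. Point at its centre (8 mm above its underside); its x runs along the 46 mm length, y across the 30 mm width, z up. Four are present, all alike.
- half4_c (a point): half ferrite block: plain dark grey bar 46x30x16 mm, about 0.105 kg, lying flat on the bench. Point at its centre (8 mm above its underside); its x runs along the 46 mm length, y across the 30 mm width, z up. Four are present, all alike.
- whole_place1 (a point): where the centre of the whole block of the bottom course, against the end stop, comes to lie. The point rides on the carriage; y points along the core, away from the end stop and toward the ram, x across it, z up. It lies 8 mm above the carriage's flat steel top (110x162 mm, 40 mm over the bench); the end stop (40 mm wide, 10 high) is 47 mm behind it. Blocks in their places have 1 mm joints.
- whole_place2 (a point): where the centre of the whole block of the second course, at the end toward the ram, comes to lie. The point rides on the carriage; y points along the core, away from the end stop and toward the ram, x across it, z up.
- whole_place3 (a point): where the centre of the whole block of the third course, against the end stop, comes to lie. The point rides on the carriage; y points along the core, away from the end stop and toward the ram, x across it, z up.
- whole_place4 (a point): where the centre of the whole block of the fourth course, at the end toward the ram, comes to lie. The point rides on the carriage; y points along the core, away from the end stop and toward the ram, x across it, z up.
- half_place1 (a point): where the centre of the half block of the bottom course, at the end toward the ram, comes to lie. The point rides on the carriage; y points along the core, toward the ram, x across it, z up.
- half_place2 (a point): where the centre of the half block of the second course, against the end stop, comes to lie. The point rides on the carriage; y points along the core, toward the ram, x across it, z up.
- half_place3 (a point): where the centre of the half block of the third course, at the end toward the ram, comes to lie. The point rides on the carriage; y points along the core, toward the ram, x across it, z up.
- half_place4 (a point): where the centre of the half block of the fourth course, against the end stop, comes to lie. The point rides on the carriage; y points along the core, toward the ram, x across it, z up.
- knob (a point): black round knob of the carriage, upright, 25 mm in diameter, 30 mm tall, on its axis at the height to grip (12 mm below its top). It stands 56 mm beyond the end stop's face, on the side away from the ram. Hold it, or push it sideways, to slide the carriage.
- carriage (a joint): travel of the carriage along the bed, m: 0 = fully out (loading end), 0.2 = fully in under the ram, against its stop. Slides with about 3 N of friction and stays where it is left.
- ram_head (a point): centre of the top of the ram's round black push head, 56 mm in diameter, about 268 mm above the table when up. It is pressed straight down; the ram's axis meets the middle of the core when the carriage is fully in. The press column stands behind it; pass round or over the press, which is 0.27 m high, when carrying blocks.
- ram (a joint): travel of the spring ram, m: 0 = up, 0.045 = down at its stop. It takes 2 to 10 N, most at the bottom, and springs back up when let go. The steel foot below it (36x80 mm, sprung by itself, gives up to 42 mm) clears a core of four courses by 9 mm when up and meets a core of three courses after 25 mm of travel.
- tape_black: roll of black insulating tape lying flat, 64 mm across, 19 mm high, origin under its centre. A bystander: leave it alone.
- tape_red: roll of red insulating tape lying flat, 62 mm across, 21 mm high, origin under its centre. A bystander: leave it alone.
- heat_sink: finned aluminium heat sink, 50x60x28 mm, origin under its centre. A bystander: leave it alone.
- connector_strip: white ten-way strip connector, 20x110x16 mm, long along its own y, origin under its centre. A bystander: leave it alone.
There are look-alikes about, which are no part of the job. What is shaped like the part that bears half4_c but green is not meant. Leave any green look-alike of the part that bears whole1_c alone.

How it is judged:
By the outcome, as a careful person would: the job done as asked, in the order asked, and still so for the second after the job is handed in, with the robot touching nothing.
Of whole1, whole2, whole3, whole4 only 3 to 4 are there at a start; the rules pass over those that are not, and their reading is None.
At some moment in a run one of half1, half2, half3, half4 may be knocked a few centimetres aside while the robot is not near it.
Once in a run the grip may slacken for a moment while it holds something.
It also fails if it takes over 210 s, if anything falls off the work surface, if the arm or the gripper's body presses on something with over 40 N, if the wrist force passes 120 N, or if a joint passes its speed limit or range.

ROBOT

A 7-joint arm with a two-finger parallel gripper is mounted at the origin on a cart in front of the work surface, level with it; the furniture and walls round the work are solid. World frame = base frame: x ahead of the robot, y to its left, z up, the work surface at z = 0. Lengths are in m, angles in rad, forces in N, time in s.
With the tool pointing down it reaches from about 0.4 to 0.875 m from the base axis. Payload 6.5 kg.
Tool frame: the origin (TCP) lies on the front face of the gripper's body, between the roots of the fingers; the fingertips stand 64 mm ahead of it and the grasp point (between the pads) lies 45 mm ahead of it; x points along the fingers, y is the direction in which the jaws open and shut, and the axes are right-handed (so a half turn about x gives the same grasp; the last joint's range is limited). The gripper opens to 88 mm and grips with 3 to 60 N. Pads are 18 mm wide; open, the fingers measure 123 mm over their backs; the gripper's body (75 mm by 187 mm) begins 45 mm behind the grasp point.
Start: joints at [1.081, 0.536, -0.004, 1.538, 0.003, 1.067, -0.071], TCP at [0.267, -0.592, 0.303] pointing down, gripper open.
Joint ranges: [-2.7, 2.7], [-0.37, 2.16], [-1.27, 1.26], [0.24, 2.4], [-1.31, 4.45], [0.19, 1.91], [-2.76, 2.76]. Speed limits (rad/s): [2.39, 2.39, 3.14, 3.14, 3.14, 3.14, 3.14].

INTERFACE

Orientations are given as a unit quaternion [w, x, y, z].
In Python, from workcell import manip gives the robot as it stands. The module is installed in compiled form; this text tells all that it offers. Calls block until the motion is done:
- manip.goto(position, orientation): joint-space move of the TCP to a pose.
- manip.line_to(position, v=0.15, ori=None, stop_force=None): straight line of the TCP; ori=None keeps the orientation; v is the mean speed in m/s. With stop_force (N) it stops when the force on the tool has changed by that much, and returns True; else False.
- manip.goto_joints(angles): joint-space move.
- manip.set_gripper(opening, newtons=None): finger opening in m; newtons is the grip in N (None keeps the last); returns when the fingers have stopped.
- manip.dwell(seconds).
- manip.inverse_kinematics(position, orientation): joint angles nearest the present ones, or None.
- manip.read_state(): the state.
- manip.camera(name): name is "scene" or "top" or "wrist"; returns a dict with "color" (420x560x3 uint8, red, green, blue), "intrinsics" (3x3 intrinsics, pixels), "dist" ([k1, k2, p1, p2, k3] as OpenCV has them; the pictures are not rectified), "eye" and "rotation" of the camera in the world; the wrist camera has in their place "mount" (4x4, takes a point from camera to tool coordinates, whose origin is the TCP and whose axes are the tool frame's). Camera axes: x right, y up, looking along -z (the intrinsics and any distortion apply to the point x, -y, -z); pixel columns grow to the right and rows downward; lengths in m; the calibration is good to about 2 mm. A picture is of the moment at which its call begins: read the wrist's pose just before it. There is no depth.
A pose or a line that the arm cannot do raises manip.IKError and nothing moves.
- manip.finish_job(): hands the job in, once; it reports no verdict.
The state is a dict: "clock": time; "joint_pos": joint angles; "qvel": joint speeds; "joint_efforts": joint torques, N m; "ee_pos": TCP position; "tcp_rot": TCP orientation; "contact_force": force on the tool from outside, world axes, zero at the start; "moment": the same for the moment, N m; "grip_width": finger opening in m.
Only numpy, scipy, OpenCV 4.12 (cv2) and the standard library are available. Lean on these libraries where they do the work, as an engineer would, in place of code of your own. Each camera call takes 0.05 s, during which the arm holds its last target.

## Working session

There is one attempt and no reset: what is moved stays moved. The work goes in short steps, each a Python script; the robot and the scene stay as the last script left them, time stands still between calls to the robot, and variables do not carry over. Pictures are saved under pics/ and viewed, and the job is handed in when it is done.

```bash
mkdir -p pics; ls; python3 - <<'E'
from workcell import manip
import cv2,numpy as np
s=manip.read_state();print(s)
for n in("scene","top","wrist"):
    c=manip.camera(n);cv2.imwrite(f"pics/{n}0.png",c["color"][:,:,::-1])
    print(n,{k:np.round(v,4).tolist() for k,v in c.items() if k!="color"})
E
```

```text
pics
{'clock': 0.0, 'joint_pos': array([ 1.08075917,  0.53718597, -0.00446563,  1.5388668 ,  0.00260208,
        1.06729743, -0.07120941]), 'qvel': array([-6.41400705e-04,  9.82004048e-04, -1.11065132e-03,  6.71205231e-04,
        2.18300959e-04,  6.43885473e-04, -1.68057409e-05]), 'joint_efforts': array([-7.02010148e-04, -5.70981574e+01,  9.90172438e-01, -2.51600862e+01,
       -5.63238712e-02,  1.78585685e-02,  1.55891967e-04]), 'ee_pos': array([ 0.26711655, -0.5920216 ,  0.30182836]), 'tcp_rot': array([-0.14816442, -0.69111124, -0.14935536,  0.69145176]), 'contact_force': array([-0.18431647, -0.7478904 ,  0.38202703]), 'moment': array([ 0.02579231,  0.0246784 , -0.00314616]), 'grip_width': 0.08798921670325792}
scene {'intrinsics': [[461.5894, 0.0, 289.4582], [0.0, 461.5894, 211.0412], [0.0, 0.0, 1.0]], 'dist': [-0.0466, 0.0, 0.0, 0.0, 0.0], 'eye': [-0.2704, 0.7053, 0.8049], 'rotation': [-0.3146, -0.1933, 0.471, 0.8011]}
top {'intrinsics': [[534.0385, 0.0, 276.0666], [0.0, 534.0385, 211.4395], [0.0, 0.0, 1.0]], 'dist': [-0.0495, 0.0, 0.0, 0.0, 0.0], 'eye': [0.3101, -0.0947, 1.7938], 'rotation': [-0.6989, -0.0442, 0.0434, 0.7125]}
wrist {'intrinsics': [[314.193, 0.0, 278.2012], [0.0, 314.193, 210.1586], [0.0, 0.0, 1.0]], 'dist': [-0.064, 0.0, 0.0, 0.0, 0.0], 'mount': [[-0.0005, 0.2718, -0.9624, -0.0831], [1.0, -0.0004, -0.0006, 0.0008], [-0.0006, -0.9624, -0.2718, -0.0686], [0.0, 0.0, 0.0, 1.0]]}
```

View pics/scene0.png

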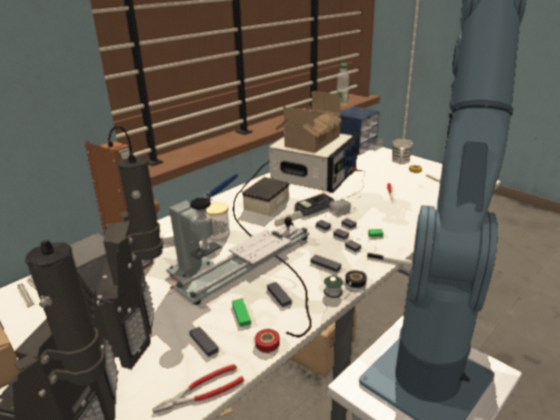

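View pics/top0.png

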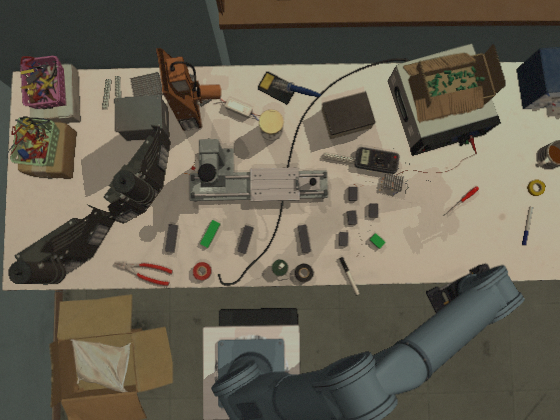

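View pics/wrist0.png

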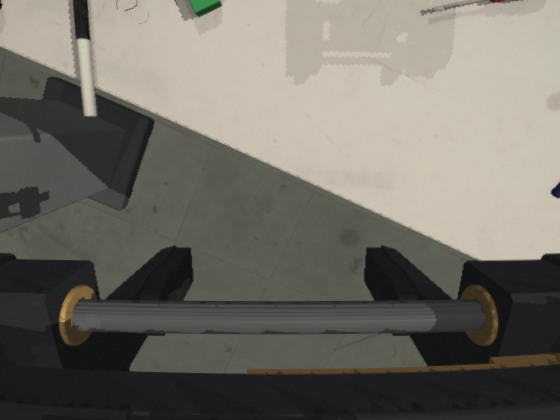

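The top view shows dark wholes at (172,238), (245,239) and (304,239), with a green look-alike at (209,234). The dark halves are at (352,193), (350,217), (373,211) and (342,239), with a green one at (376,241). I'll enlarge to confirm these.

```bash
cat > h.py <<'E'
from workcell import manip
import cv2,numpy as np
from scipy.spatial.transform import Rotation as R
def rot(q): q=np.asarray(q);return R.from_quat([q[1],q[2],q[3],q[0]])
def quat(r): x,y,z,w=r.as_quat();return np.array([w,x,y,z])
def pose(c,st=None):
    if "eye" in c: return rot(c["rotation"]).as_matrix(),np.array(c["eye"])
    Rt=rot(st["tcp_rot"]).as_matrix();m=np.array(c["mount"])
    return Rt@m[:3,:3],Rt@m[:3,3]+st["ee_pos"]
def pix2w(c,px,z,st=None):
    Rm,t=pose(c,st)
    px=np.asarray(px,float).reshape(-1,1,2)
    n=cv2.undistortPoints(px,np.array(c["intrinsics"]),np.array(c["dist"])).reshape(-1,2)
    d=np.c_[n[:,0],-n[:,1],-np.ones(len(n))]@Rm.T
    z=np.broadcast_to(z,len(n))
    return t+d*((z-t[2])/d[:,2])[:,None]
def w2pix(c,P,st=None):
    Rm,t=pose(c,st)
    p=(np.asarray(P,float).reshape(-1,3)-t)@Rm
    p=p*[1,-1,-1]
    return cv2.projectPoints(p.reshape(-1,1,3),np.zeros(3),np.zeros(3),np.array(c["intrinsics"]),np.array(c["dist"]))[0].reshape(-1,2)
def cam(n):
    st=manip.read_state();c=manip.camera(n);return c,st
def save(name,img,crop=None,f=1):
    if crop: x0,x1,y0,y1=crop;img=img[y0:y1,x0:x1]
    if f!=1: img=cv2.resize(img,None,fx=f,fy=f,interpolation=cv2.INTER_CUBIC)
    cv2.imwrite(f"pics/{name}.png",img[:,:,::-1])
E
python3 - <<'E'
from h import *
c,st=cam("top");np.save("top.npy",c,allow_pickle=True)
save("top1",c["color"],(150,410,130,290),3)
c2,_=cam("scene");save("scene1",c2["color"],(150,420,170,370),2.9)
names=dict(w1=(172,238),w2=(245,239),w3=(304,239),gw=(209,234),h1=(352,193),h2=(350,217),h3=(373,211),h4=(342,239),gh=(376,241))
for k,v in names.items(): print(k,pix2w(c,v,0.016)[0].round(4))
print("knob",pix2w(c,(313,181),.06),"ramhead",pix2w(c,(207,174),.268))
E
```

```text
w1 [0.449  0.2549 0.016 ]
w2 [0.4411 0.0108 0.016 ]
w3 [ 0.4373 -0.1859  0.016 ]
gw [0.4601 0.1309 0.016 ]
h1 [ 0.5894 -0.3517  0.016 ]
h2 [ 0.5081 -0.342   0.016 ]
h3 [ 0.5269 -0.4201  0.016 ]
h4 [ 0.4348 -0.3127  0.016 ]
gh [ 0.4258 -0.426   0.016 ]
knob [[ 0.62491483 -0.21820883  0.06      ]] ramhead [[0.61387404 0.10417052 0.268     ]]
```

View pics/top1.png

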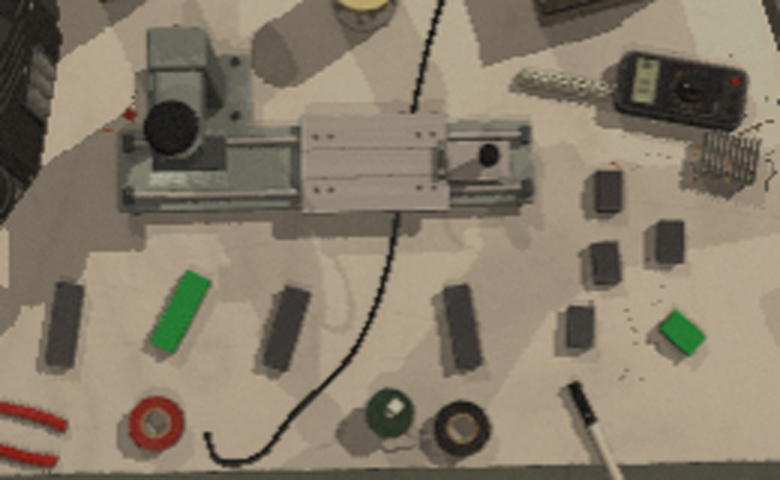

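View pics/scene1.png

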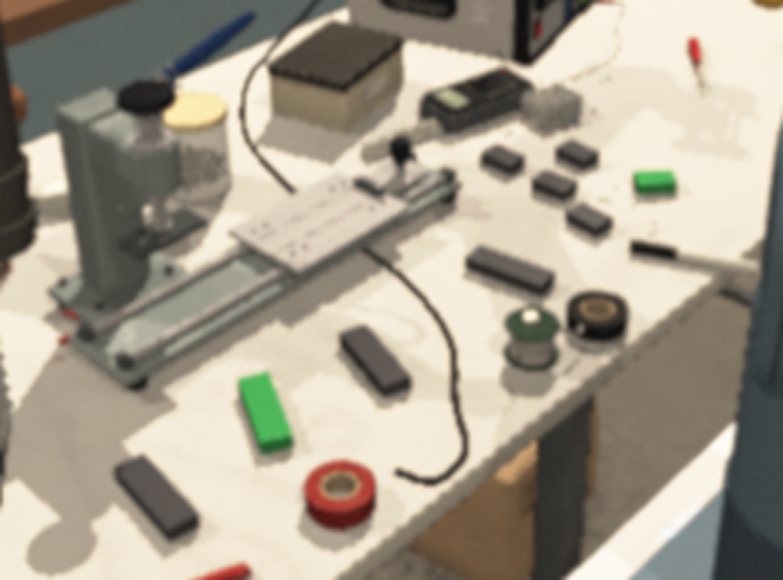

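Exactly three dark wholes are present, plus four dark halves, so I build three courses and leave one half spare. Next are close views of the carriage from two opposite yaws, to cancel any camera mount bias.

```bash
cat >> h.py <<'E'
def ori(yaw):
    """tool down, jaw axis at angle yaw from world x"""
    c,s=np.cos(yaw),np.sin(yaw)
    x=np.array([0,0,-1.]);y=np.array([c,s,0]);z=np.cross(x,y)
    return quat(R.from_matrix(np.c_[x,y,z]))
E
python3 - <<'E'
from h import *
st=manip.read_state();print(rot(st["tcp_rot"]).as_matrix().round(2))
for yaw in (0,np.pi):
    for p in ([.62,-.1,.28],[.62,-.1,.13],[.62,-.22,.1],[.62,-.02,.1],[.61,.104,.33],[.61,.104,.285],[.45,.255,.066],[.43,-.31,.066],[.59,-.35,.066],[.53,-.42,.066]):
        j=manip.inverse_kinematics(np.array(p),ori(yaw)); print(yaw,p,None if j is None else np.round(j,2))
E
```

```text
[[-0.    0.41 -0.91]
 [ 0.   -0.91 -0.41]
 [-1.   -0.    0.  ]]
0 [0.62, -0.1, 0.28] [ 0.41  0.57 -0.46  1.6   0.28  1.04 -0.13]
0 [0.62, -0.1, 0.13] [ 0.37  0.76 -0.41  1.68  0.39  0.78 -0.22]
0 [0.62, -0.22, 0.1] [ 0.45  0.82 -0.27  1.61  0.29  0.75  0.06]
0 [0.62, -0.02, 0.1] [ 0.28  0.81 -0.46  1.71  0.49  0.75 -0.42]
0 [0.61, 0.104, 0.33] [ 0.19  0.53 -0.61  1.57  0.32  1.15 -0.5 ]
0 [0.61, 0.104, 0.285] [ 0.17  0.57 -0.59  1.62  0.35  1.06 -0.52]
0 [0.45, 0.255, 0.066] [-0.21  0.76 -0.5   1.98  0.66  0.57 -1.17]
0 [0.43, -0.31, 0.066] [ 0.7   0.72 -0.2   1.96  0.29  0.49  0.29]
0 [0.59, -0.35, 0.066] [ 0.62  0.9  -0.23  1.53  0.26  0.74  0.28]
0 [0.53, -0.42, 0.066] [ 0.75  0.89 -0.22  1.56  0.26  0.73  0.42]
3.141592653589793 [0.62, -0.1, 0.28] [-0.59  0.78  1.09  1.66 -0.75  1.17 -2.45]
3.141592653589793 [0.62, -0.1, 0.13] [-0.58  1.06  1.08  1.74 -1.08  1.06 -2.24]
3.141592653589793 [0.62, -0.22, 0.1] [ 0.05  0.83  0.34  1.64 -0.37  0.74 -2.58]
3.141592653589793 [0.62, -0.02, 0.1] [-0.71  1.11  1.08  1.77 -1.15  1.05 -2.31]
3.141592653589793 [0.61, 0.104, 0.33] [ 0.45  0.69 -1.07  1.55  0.63  1.27  2.42]
3.141592653589793 [0.61, 0.104, 0.285] [ 0.45  0.76 -1.08  1.6   0.7   1.22  2.37]
3.141592653589793 [0.45, 0.255, 0.066] [ 0.18  1.06 -1.09  1.96  1.2   0.97  1.61]
3.141592653589793 [0.43, -0.31, 0.066] [ 0.31  0.74  0.29  1.98 -0.43  0.48 -2.22]
3.141592653589793 [0.59, -0.35, 0.066] [ 0.24  0.92  0.35  1.55 -0.42  0.74 -2.36]
3.141592653589793 [0.53, -0.42, 0.066] [ 0.37  0.91  0.36  1.58 -0.43  0.73 -2.22]
```

```bash
python3 - <<'E'
from h import *
for i,yaw in enumerate((0,np.pi)):
    manip.goto([.62,-.115,.27],ori(yaw))
    c,st=cam("wrist");np.save(f"car{i}.npy",[c,st],allow_pickle=True)
    save(f"car{i}",c["color"],None,1.4); print(st["clock"],st["ee_pos"],st["contact_force"])
E
```

```text
2.3833 [ 0.6197495  -0.11685122  0.26995379] [ 0.08951175 -0.20089815 -0.26377827]
2.6833 [ 0.61994363 -0.11538606  0.2699971 ] [-0.21114777  0.4492868   0.08152305]
```

View pics/car0.png

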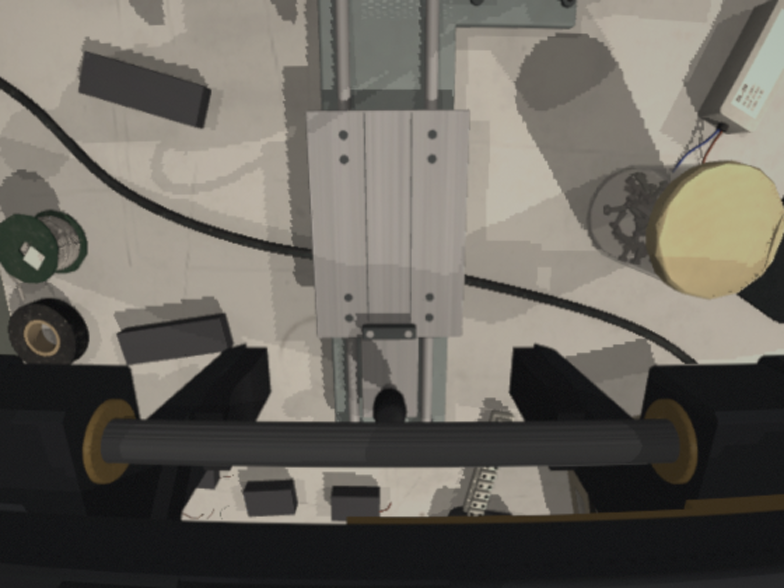

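View pics/car1.png

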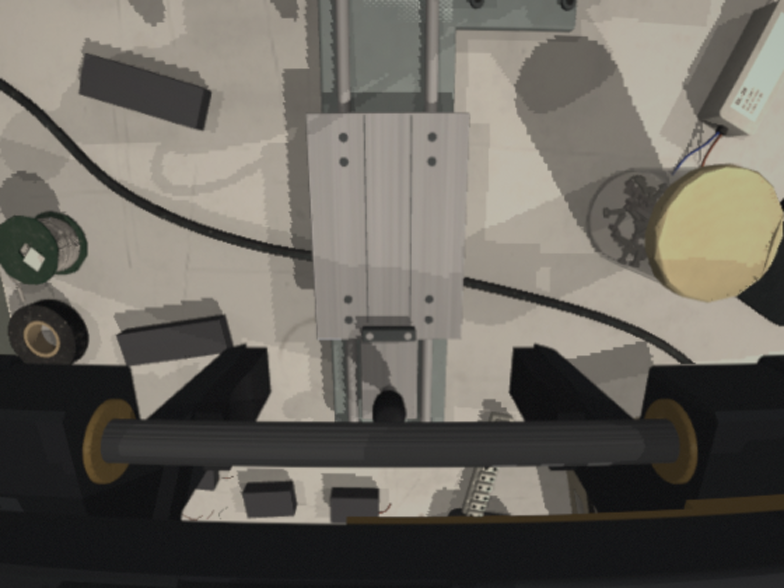

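```bash
python3 - <<'E'
from h import *
j=manip.inverse_kinematics(np.array([.62,-.115,.27]),ori(np.pi));print(j)
manip.goto_joints(j);manip.dwell(.3)
c,st=cam("wrist");np.save("car2.npy",[c,st],allow_pickle=True)
save("car2",c["color"],None,1.4); print(st["clock"],st["ee_pos"],rot(st["tcp_rot"]).as_matrix().round(3))
E
```

```text
[ 0.42247861  0.57920063 -0.44580867  1.60188363  0.27987483  1.0243761
 -0.10624212]
3.2833 [ 0.62000132 -0.11499363  0.26998768] [[-0.  1.  0.]
 [ 0.  0. -1.]
 [-1. -0. -0.]]
```

View pics/car2.png

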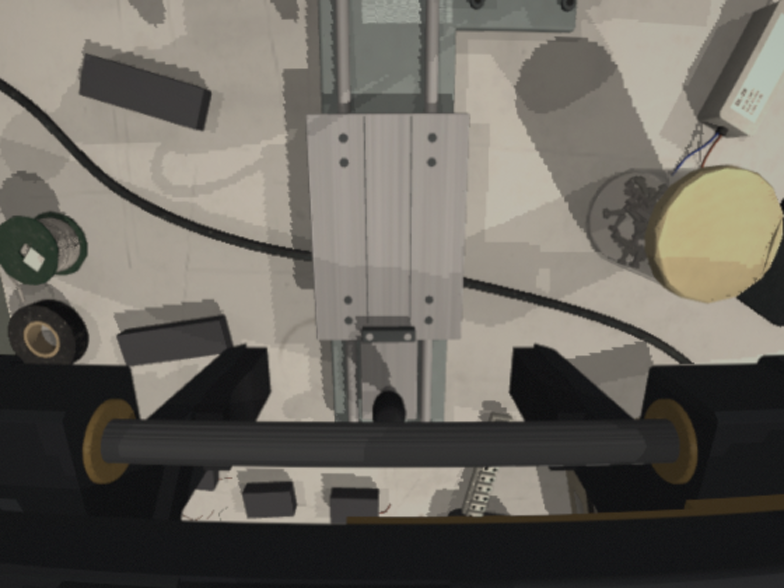

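```bash
python3 - <<'E'
from h import *
j=np.array(manip.read_state()["joint_pos"]);j[6]+=2.7
manip.goto_joints(j);manip.dwell(.3)
c,st=cam("wrist");np.save("car3.npy",[c,st],allow_pickle=True)
save("car3",c["color"],None,1.4); print(st["clock"],st["ee_pos"],rot(st["tcp_rot"]).as_matrix().round(3))
E
```

```text
5.9333 [ 0.61998421 -0.1150105   0.26999748] [[-0.    -0.904  0.427]
 [-0.     0.427  0.904]
 [-1.     0.    -0.   ]]
```

View pics/car3.png

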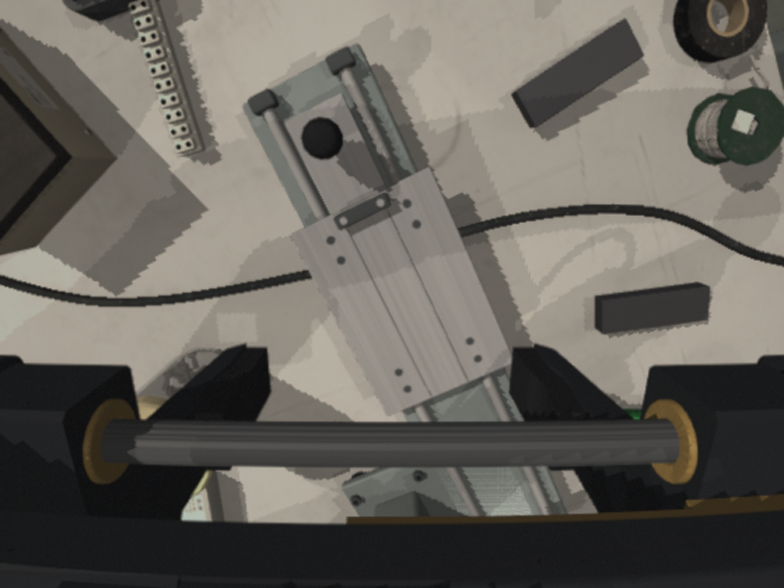

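```bash
python3 - <<'E'
from h import *
from scipy.optimize import least_squares
A=[(348,320),(348,300),(429,320),(429,299),(343,138),(343,162),(432,138),(431,162)]
B=[(407,203),(417,224),(331,240),(341,260),(478,358),(470,341),(407,388),(399,372)]
def refine(c,pts):
    g=cv2.cvtColor(c["color"],cv2.COLOR_RGB2GRAY).astype(float);out=[]
    for p in np.array(pts)/1.4:
        for _ in range(3):
            x,y=np.round(p).astype(int);r=4
            w=g[y-r:y+r+1,x-r:x+r+1];w=np.clip(np.median(w)-12-w,0,None)
            yy,xx=np.mgrid[y-r:y+r+1,x-r:x+r+1];p=np.array([(w*xx).sum(),(w*yy).sum()])/w.sum()
        out.append(p)
    return np.array(out)
c2,s2=np.load("car2.npy",allow_pickle=True);c3,s3=np.load("car3.npy",allow_pickle=True)
pa,pb=refine(c2,A),refine(c3,B);print((pa-np.array(A)/1.4).round(1).tolist(),(pb-np.array(B)/1.4).round(1).tolist())
Pa,Pb=pix2w(c2,pa,.04,s2),pix2w(c3,pb,.04,s3);print((Pa-Pb).round(4));print(Pa.round(4).tolist())
# solve planar tool-frame offset d (y,z): world err = R d
R2,R3=rot(s2["tcp_rot"]).as_matrix(),rot(s3["tcp_rot"]).as_matrix()
M=(R3-R2)[:2,1:];d=np.linalg.lstsq(np.tile(M,(8,1)),(Pa-Pb)[:,:2].ravel(),rcond=None)[0]
print("offset tool y,z",d)
Pa[:,:2]+=R2[:2,1:]@d;Pb[:,:2]+=R3[:2,1:]@d
print((Pa-Pb).round(4));P=(Pa+Pb)/2;print(P.round(4))
print("spacing x",np.linalg.norm(P[0]-P[2]),np.linalg.norm(P[4]-P[6]))
np.save("camoff.npy",d)
E
```

```text
[[0.0, -0.0], [-0.4, -0.4], [-0.7, -0.2], [-0.4, 0.1], [-0.3, -0.3], [0.3, -0.0], [-0.2, -0.7], [0.0, -0.2]] [[-0.5, -0.0], [-0.7, -0.3], [-0.6, -0.2], [-0.4, -0.2], [-0.6, 0.1], [-0.5, -0.3], [-0.1, 0.3], [-0.6, -0.2]]
[[-0.     -0.0005  0.    ]
 [ 0.0001 -0.0004  0.    ]
 [ 0.0001 -0.0005  0.    ]
 [ 0.     -0.0005  0.    ]
 [-0.0002 -0.0005  0.    ]
 [ 0.     -0.0004  0.    ]
 [ 0.0001 -0.0004 -0.    ]
 [-0.0001 -0.0006  0.    ]]
[[0.5881, -0.1551, 0.04], [0.5881, -0.139, 0.04], [0.6483, -0.1548, 0.04], [0.6482, -0.1387, 0.04], [0.5875, -0.0246, 0.04], [0.5877, -0.0407, 0.04], [0.6478, -0.0243, 0.04], [0.6478, -0.0405, 0.04]]
offset tool y,z [-6.01256111e-05 -2.36865605e-04]
[[-0.      0.      0.    ]
 [ 0.0001  0.0001  0.    ]
 [ 0.0001 -0.      0.    ]
 [ 0.     -0.      0.    ]
 [-0.0002 -0.      0.    ]
 [ 0.      0.      0.    ]
 [ 0.0001  0.     -0.    ]
 [-0.0001 -0.0001  0.    ]]
[[ 0.5881 -0.1548  0.04  ]
 [ 0.588  -0.1388  0.04  ]
 [ 0.6482 -0.1546  0.04  ]
 [ 0.6482 -0.1385  0.04  ]
 [ 0.5875 -0.0244  0.04  ]
 [ 0.5876 -0.0405  0.04  ]
 [ 0.6477 -0.0241  0.04  ]
 [ 0.6477 -0.0402  0.04  ]]
spacing x 0.06017363809622248 0.060227997017066374
```

The wrist camera agrees with itself to 0.3 mm between yaws, and the plate holes measure 60.2 mm apart. I'll enlarge the stop area.

```bash
python3 - <<'E'
from h import *
c2,s2=np.load("car2.npy",allow_pickle=True);c3,s3=np.load("car3.npy",allow_pickle=True)
a=cv2.resize(c2["color"][215:255,245:315],None,fx=8,fy=8,interpolation=cv2.INTER_NEAREST)
b=cv2.resize(c3["color"][120:180,215:310],None,fx=8,fy=8,interpolation=cv2.INTER_NEAREST)
save("sa",a);save("sb",b)
E
```

```text
(no output)
```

View pics/sa.png

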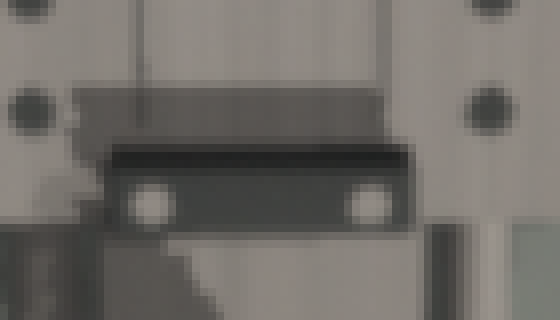

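View pics/sb.png

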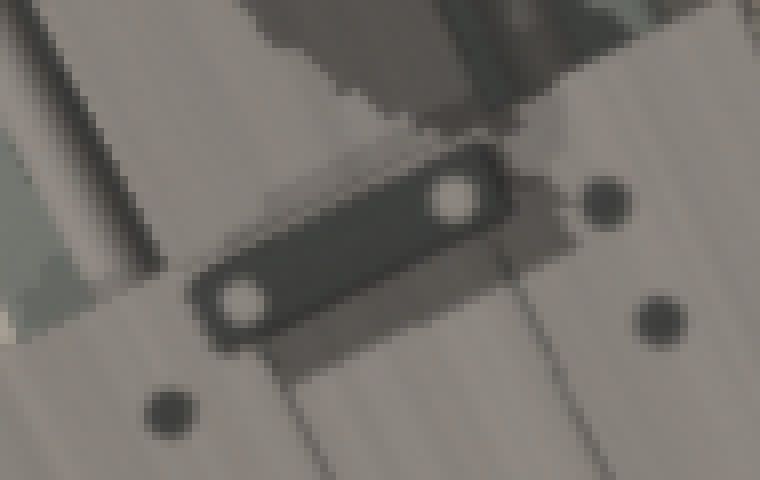

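```bash
python3 - <<'E'
from h import *
d=np.load("camoff.npy")
c2,s2=np.load("car2.npy",allow_pickle=True);c3,s3=np.load("car3.npy",allow_pickle=True)
def W(c,s,p,z):
    P=pix2w(c,[p],z,s)[0];P[:2]+=rot(s["tcp_rot"]).as_matrix()[:2,1:]@d;return P.round(4)
print(W(c2,s2,(277.2,232.6),.04),W(c2,s2,(277.2,235.5),.05),W(c3,s3,(261.0,154.9),.05))
# lines in a at rows 40/8: cols 141,383
for col in(141,383): print("line",W(c2,s2,(col/8+245-.5,40/8+215-.5),.04))
# knob top centre in car3 (322,138)/1.4 for some heights; scene 
for z in(.05,.06,.07,.08,.09): print(z,W(c3,s3,(322/1.4,138/1.4),z),W(c2,s2,(389/1.4,405/1.4),z))
E
```

```text
[ 0.6182 -0.1593  0.04  ] [ 0.6183 -0.1589  0.05  ] [ 0.6173 -0.1591  0.05  ]
line [ 0.6025 -0.1448  0.04  ]
line [ 0.6341 -0.1448  0.04  ]
0.05 [ 0.6205 -0.2176  0.05  ] [ 0.6189 -0.221   0.05  ]
0.06 [ 0.6194 -0.2164  0.06  ] [ 0.6189 -0.2152  0.06  ]
0.07 [ 0.6184 -0.2151  0.07  ] [ 0.619  -0.2095  0.07  ]
0.08 [ 0.6174 -0.2139  0.08  ] [ 0.619  -0.2037  0.08  ]
0.09 [ 0.6163 -0.2126  0.09  ] [ 0.619  -0.1979  0.09  ]
```

```bash
cat >> h.py <<'E'
from scipy.optimize import minimize
CO=np.load("camoff.npy")
def box(x,y,yaw,L,z0=0.,z1=.016,Wd=.030):
    k=np.array([(a,b,z) for a in(-L/2,L/2) for b in(-Wd/2,Wd/2) for z in(z0,z1)])
    c,s=np.cos(yaw),np.sin(yaw)
    return np.c_[x+c*k[:,0]-s*k[:,1],y+s*k[:,0]+c*k[:,1],k[:,2]]
def darkmask(img):
    a=img.astype(int);return ((a.max(2)<88)&(a.max(2)-a.min(2)<22)).astype(np.uint8)
def locate(c,st,x,y,L,z0=0.,yaws=np.arange(0,np.pi,np.pi/12),dbg=None):
    """fit box silhouette; returns x,y,yaw,IoU in world"""
    m=darkmask(c["color"]);off=rot(st["tcp_rot"]).as_matrix()[:2,1:]@CO
    n,lab,stt,cen=cv2.connectedComponentsWithStats(m)
    p=w2pix(c,[[x-off[0],y-off[1],z0+.016]],st)[0]
    best=[i for i in range(1,n) if stt[i,4]>150]
    ex=w2pix(c,box(x,y,0,L),st)
    i=min(best,key=lambda i:np.linalg.norm(cen[i]-p));M=(lab==i).astype(np.uint8)
    x0,y0,w,h=stt[i,:4];X0,Y0=x0-25,y0-25;S=4
    Ms=np.zeros((h+50,w+50),np.float32)
    sy,sx=max(Y0,0),max(X0,0);sub=M[sy:y0+h+25,sx:x0+w+25]
    Ms[sy-Y0:sy-Y0+sub.shape[0],sx-X0:sx-X0+sub.shape[1]]=sub
    def ren(v):
        P=w2pix(c,box(v[0]-off[0],v[1]-off[1],v[2],L,z0,z0+.016),st)-[X0,Y0]
        hull=cv2.convexHull(P.astype(np.float32)).reshape(-1,2)
        im=np.zeros((Ms.shape[0]*S,Ms.shape[1]*S),np.uint8)
        cv2.fillPoly(im,[np.round((hull+.5)*S*16-8).astype(np.int32)],255,shift=4)
        return cv2.resize(im,(Ms.shape[1],Ms.shape[0]),interpolation=cv2.INTER_AREA)/255.
    def cost(v): r=ren(v);return np.abs(r-Ms).sum()/Ms.sum()
    g=pix2w(c,[cen[i]],z0+.010,st)[0];g[:2]+=off
    y0_=min(yaws,key=lambda a:cost((g[0],g[1],a)))
    best=None
    for dy in(-.08,.08):
        r=minimize(cost,(g[0],g[1],y0_+dy),method="Nelder-Mead",options=dict(initial_simplex=np.array([(g[0],g[1],y0_+dy),(g[0]+.005,g[1],y0_+dy),(g[0],g[1]+.005,y0_+dy),(g[0],g[1],y0_-dy)]),xatol=1e-5,fatol=1e-5))
        if best is None or r.fun<best.fun: best=r
    v=best.x;return v[0],v[1],(v[2]+np.pi/2)%np.pi-np.pi/2,best.fun
E
python3 - <<'E'
from h import *
c2,s2=np.load("car2.npy",allow_pickle=True);c3,s3=np.load("car3.npy",allow_pickle=True)
for n,xy in(("w2",(.441,.0108)),("w3",(.4373,-.186))):
    for c,s in((c2,s2),(c3,s3)): print(n,np.round(locate(c,s,*xy,.092),4))
E
```

```text
w2 [ 0.4369  0.0132 -0.3052  0.0367]
w2 [ 0.4367  0.0129 -0.31    0.0516]
w3 [ 0.4356 -0.0693 -0.2491  1.7381]
w3 [ 0.436  -0.1845  0.1539  0.0386]
```

```bash
cat >> h.py <<'E'
S0=np.array([.6182,-.1591]);U=np.array([-.0044,1.]);CY=.0044
def along(s): return S0+s*U
PL={"w1":(.047,0),"h1":(.117,0),"h2":(.024,1),"w2":(.094,1),"w3":(.047,2),"h3":(.117,2)}
ZG=.0665
def wrapyaw(a):  # jaw yaw nearest to 0 mod pi
    return (a+np.pi/2)%np.pi-np.pi/2
def pick(x,y,yaw,zs=0.,N=35,hov=.15):
    o=ori(wrapyaw(yaw+np.pi/2))
    manip.set_gripper(.052)
    manip.goto([x,y,hov],o)
    if manip.line_to([x,y,ZG+zs],v=.12,stop_force=12): print("PICK CONTACT",manip.read_state()["ee_pos"])
    manip.set_gripper(.026,N);st=manip.read_state();print("width",st["grip_width"],st["ee_pos"].round(4))
    manip.line_to([x,y,.24],v=.2);st=manip.read_state();print("lifted w",st["grip_width"],"Fz",st["contact_force"].round(2),st["clock"])
def place(k,via=None,ds=0.,dx=0.,name=None):
    s,n=PL[k];p=along(s+ds)+[dx,0];o=ori(CY);zt=.04+.016*n+ZG
    if via is not None: manip.goto(via,o)
    manip.goto([*p,zt+.07],o);manip.dwell(.15)
    st=manip.read_state();print("hover w",st["grip_width"],st["contact_force"].round(2))
    if name: c,st=cam("wrist");save(name,c["color"],None,1.4)
    if st["grip_width"]<.028: print("LOST");return False
    manip.line_to([*p,zt+.015],v=.12)
    r=manip.line_to([*p,zt+.0003],v=.04,stop_force=6)
    manip.dwell(.15);st=manip.read_state();print("down",r,st["ee_pos"].round(4),st["contact_force"].round(2),st["grip_width"])
    return True
def release(k=None):
    manip.set_gripper(.044);st=manip.read_state();p=st["ee_pos"]
    manip.line_to([p[0],p[1],max(p[2]+.06,.2)],v=.15)
    print("released",manip.read_state()["clock"])
E
python3 - <<'E'
from h import *
pick(.436,-.1845,.154)
c,st=cam("wrist");save("p1a",c["color"],None,1.4)
E
```

```text
width 0.029535467104423705 [ 0.4362 -0.1843  0.0668]
lifted w 0.029600759434199212 Fz [-0.65  0.22 -1.85] 11.325
```

View pics/p1a.png

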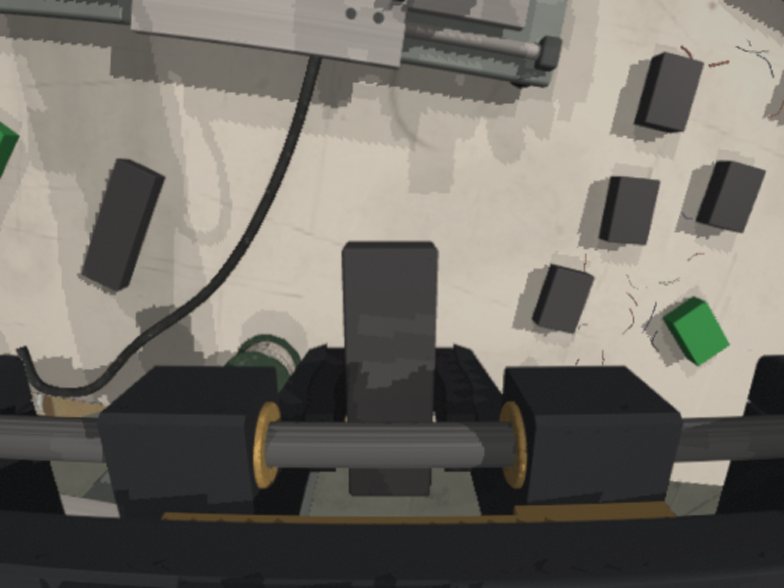

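The held whole is square in the jaws, at rows 241–496. All four halves are in view.

```bash
cat >> h.py <<'E'
def held(c,st,row,col=390,f=1.4,xt=.0505):
    """tool-frame (y,z) of pixel on plane tool x=xt"""
    z=st["ee_pos"][2]-xt
    P=pix2w(c,[(col/f,row/f)],z,st)[0]
    t=rot(st["tcp_rot"]).as_matrix().T@(P-st["ee_pos"]);return t[1:]+CO
E
python3 - <<'E'
from h import *
c,st=cam("wrist")
print("held far edge",held(c,st,248),held(c,st,241,xt=.0505),"near",held(c,st,496,xt=.0665))
for n,px in dict(h1=(669,92),h2=(630,210),h3=(731,196),h4=(563,298)).items():
    g=pix2w(c,[(px[0]/1.4,px[1]/1.4)],.012,st)[0]
    print(n,np.round(locate(c,st,g[0],g[1],.046),4))
print(place("w1",name="p1b"))
E
```

```text
held far edge [ 0.00126067 -0.04614443] [ 0.00125878 -0.04830398] near [0.00138341 0.05965685]
h1 [ 0.5856 -0.3531  0.0168  0.0973]
h2 [ 0.5043 -0.3473  0.0804  0.0965]
h3 [ 0.5274 -0.4212 -0.009   0.0857]
h4 [ 0.4327 -0.3167 -0.1051  0.0881]
hover w 0.029459392672692247 [ 1.12  0.29 -2.13]
down True [ 0.6181 -0.1119  0.1068] [-0.21 -1.26  5.3 ] 0.029806311526110428
True
```

View pics/p1b.png

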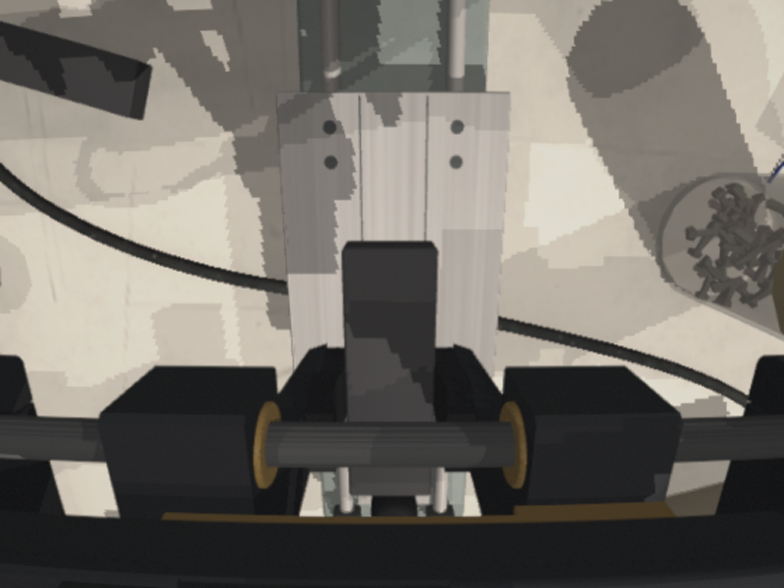

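```bash
python3 - <<'E'
from h import *
release()
c,st=cam("wrist");save("p1c",c["color"],None,1.4)
manip.goto([.44,-.34,.22],ori(np.deg2rad(80)))
c,st=cam("wrist");save("p2a",c["color"],None,1.4)
for n,g in dict(h1=(.5856,-.353),h2=(.5043,-.3473),h3=(.5274,-.4212),h4=(.4327,-.3167)).items():
    print(n,np.round(locate(c,st,*g,.046),4))
print(st["clock"])
E
```

```text
released 14.875
h1 [ 0.5803 -0.3418 -1.1947  0.9817]
h2 [ 0.5043 -0.3468  0.0538  0.0597]
h3 [ 0.5043 -0.3468  0.0538  0.0597]
h4 [ 0.4325 -0.3159 -0.068   0.0505]
16.375
```

View pics/p1c.png

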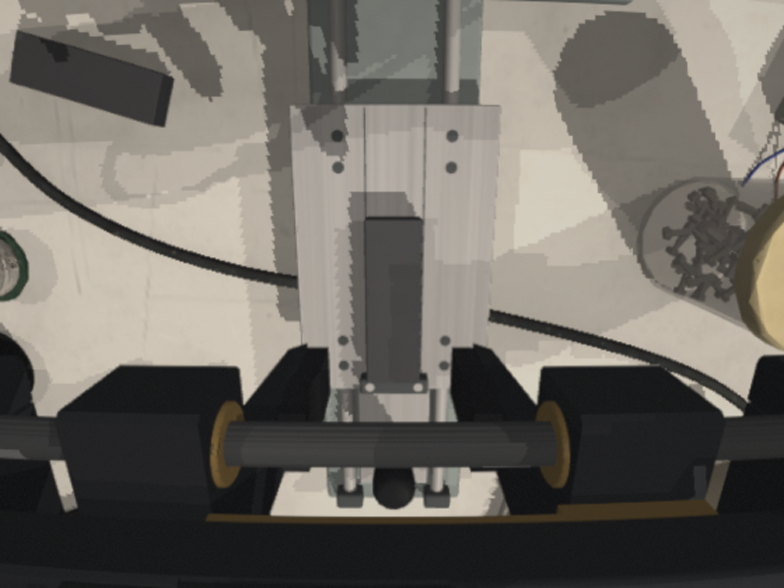

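View pics/p2a.png

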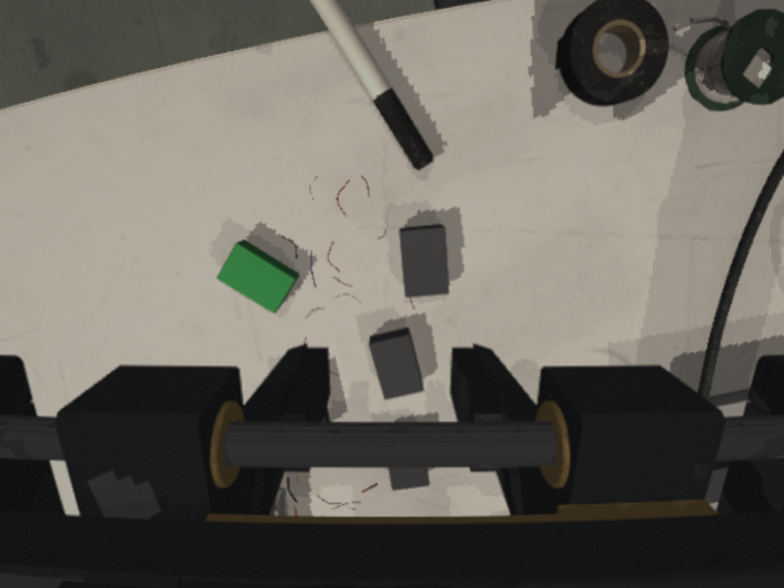

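```bash
python3 - <<'E'
from h import *
img=cv2.imread("pics/p1c.png")[:,:,::-1]
save("p1d",img[180:420,320:480],None,3.3)
E
```

View pics/p1d.png

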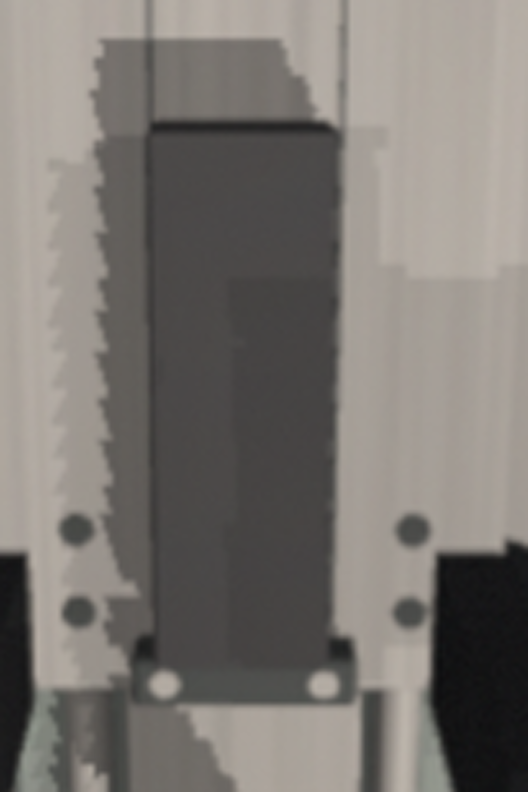

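```bash
python3 - <<'E'
from h import *
pick(.4325,-.3159,-.068)
c,st=cam("wrist");save("p2b",c["color"],None,1.4);np.save("p2b.npy",[c,st],allow_pickle=True)
E
```

```text
width 0.029577615656550083 [ 0.4328 -0.3159  0.0669]
lifted w 0.029550298855669167 Fz [ 0.42  0.2  -0.8 ] 19.4833
```

View pics/p2b.png

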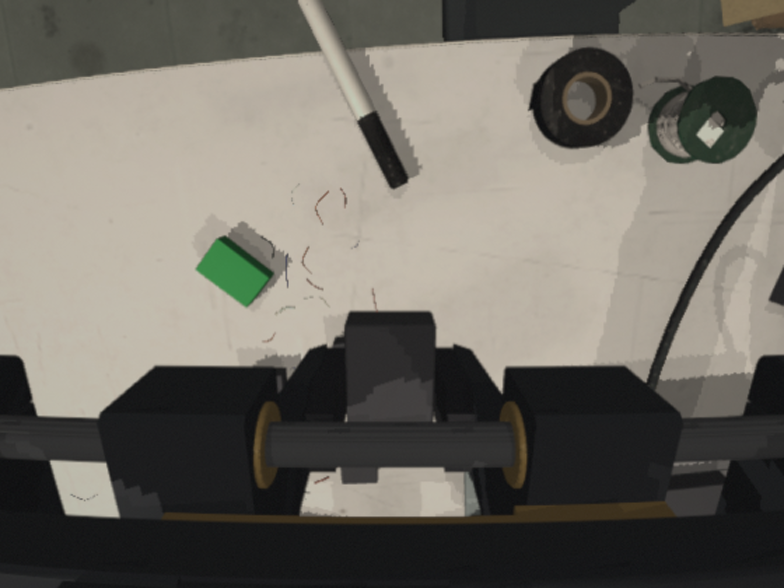

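```bash
python3 - <<'E'
from h import *
c,st=np.load("p2b.npy",allow_pickle=True)
for r in(322,324,326): print(r,held(c,st,r))
save("p2c",c["color"][210:300,235:325],None,6)
E
```

```text
322 [-0.00119527 -0.02373158]
324 [-0.00119466 -0.02305051]
326 [-0.00119405 -0.02236759]
```

View pics/p2c.png

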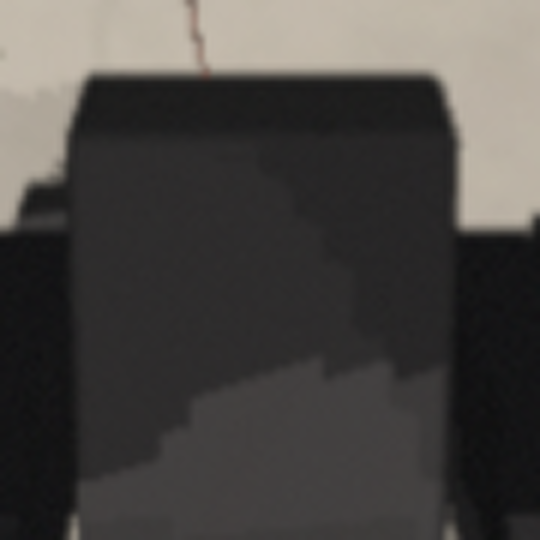

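```bash
python3 - <<'E'
from h import *
print(place("h1",ds=.0004,name="p2d"))
c,st=cam("top");save("p2t",c["color"],(130,400,100,300),2.9)
release()
manip.goto([*(along(.07)),.27],ori(CY))
c,st=cam("wrist");save("p2e",c["color"][60:300,180:380],None,2.5);np.save("p2e.npy",[c,st],allow_pickle=True)
E
```

```text
hover w 0.02962461081489801 [-0.18  0.19 -1.98]
down True [ 0.6179 -0.0418  0.1193] [-0.72  0.4   4.79] 0.02970289478630121
True
released 23.4333
```

View pics/p2t.png

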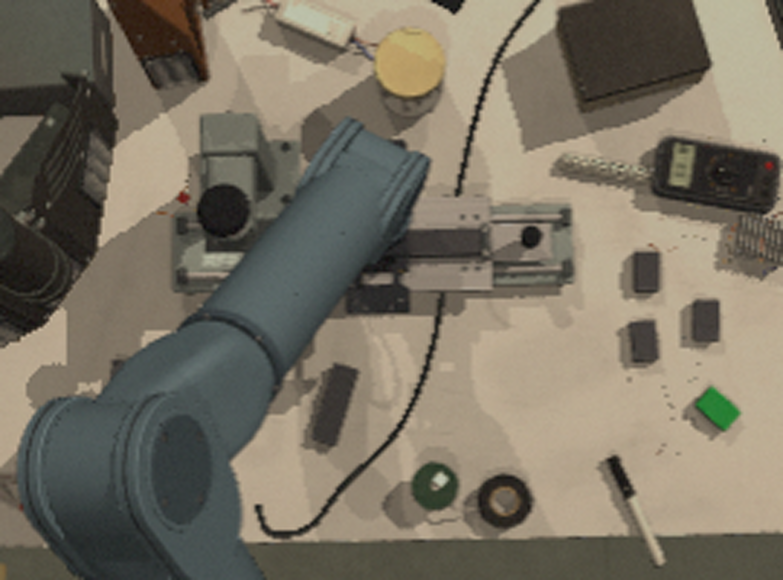

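View pics/p2e.png

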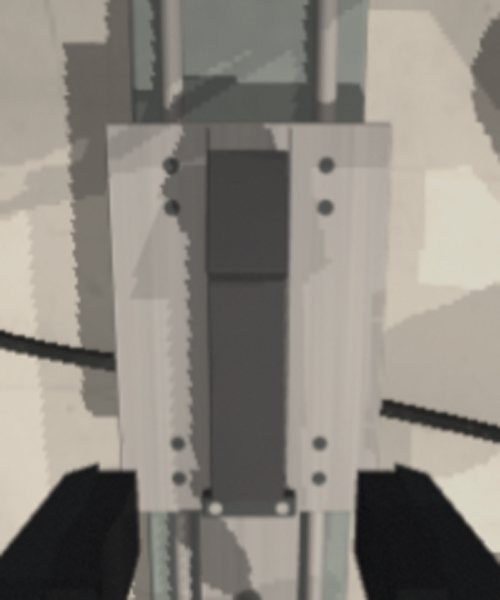

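The downward move for the half stopped about 12 mm high, so it may have dropped that far. I'll check the joint closely.

```bash
python3 - <<'E'
from h import *
c,st=np.load("p2e.npy",allow_pickle=True)
save("p2f",cv2.resize(c["color"][105:275,245:315],None,fx=5,fy=5,interpolation=cv2.INTER_NEAREST)[:600])
g=cv2.cvtColor(c["color"],cv2.COLOR_RGB2GRAY);print(g[112:125,279],g[160:185,279])
def W(r,z): 
    P=pix2w(c,[(279,r)],z,st)[0];P[:2]+=rot(st["tcp_rot"]).as_matrix()[:2,1:]@CO
    return (P[1]-S0[1])*1000
for z in(.056,.06): print(z,[round(W(r,z),2) for r in range(117,124)],[ (r,round(W(r,z),2)) for r in range(164,176)])
print(W(260,.056))
E
```

```text
[105 105 104 104 104 105 103  93  69  61  63  64  66] [68 68 70 70 69 70 70 70 69 61 57 57 61 69 72 75 75 76 75 77 76 76 76 77
 75]
0.056 [np.float64(142.39), np.float64(141.51), np.float64(140.62), np.float64(139.74), np.float64(138.85), np.float64(137.96), np.float64(137.07)] [(164, np.float64(99.51)), (165, np.float64(98.56)), (166, np.float64(97.62)), (167, np.float64(96.67)), (168, np.float64(95.72)), (169, np.float64(94.77)), (170, np.float64(93.82)), (171, np.float64(92.86)), (172, np.float64(91.91)), (173, np.float64(90.95)), (174, np.float64(89.99)), (175, np.float64(89.03))]
0.06 [np.float64(142.33), np.float64(141.46), np.float64(140.59), np.float64(139.72), np.float64(138.84), np.float64(137.97), np.float64(137.09)] [(164, np.float64(100.03)), (165, np.float64(99.1)), (166, np.float64(98.16)), (167, np.float64(97.23)), (168, np.float64(96.29)), (169, np.float64(95.35)), (170, np.float64(94.41)), (171, np.float64(93.47)), (172, np.float64(92.53)), (173, np.float64(91.58)), (174, np.float64(90.64)), (175, np.float64(89.69))]
0.9010418778927776
```

View pics/p2f.png

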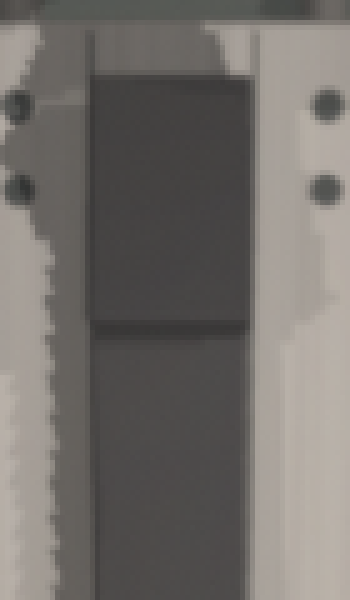

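```bash
python3 - <<'E'
from h import *
p=along(.1172);o=ori(CY)
manip.goto([*p,.18],o);manip.dwell(.4);f=lambda:(manip.read_state()["ee_pos"].round(4),manip.read_state()["contact_force"].round(2))
print(f())
for z in(.15,.125,.115,.1075):
    r=manip.line_to([*p,z],v=.08,stop_force=10);manip.dwell(.3);print(r,*f())
c,st=cam("wrist");save("p2g",c["color"],None,1.4);print(st["clock"])
c,st=cam("scene");save("p2s",c["color"],(100,420,100,350),2.4)
E
```

```text
(array([ 0.618 , -0.0424,  0.1808]), array([0.92, 0.07, 0.35]))
False [ 0.6179 -0.0419  0.1504] [ 0.39 -0.02  0.42]
False [ 0.6179 -0.0419  0.1253] [ 0.33 -1.   -0.16]
False [ 0.6178 -0.0419  0.1152] [-0.33 -0.55  0.1 ]
False [ 0.6177 -0.0419  0.1076] [ 0.86 -0.71  0.35]
27.5167
```

View pics/p2g.png

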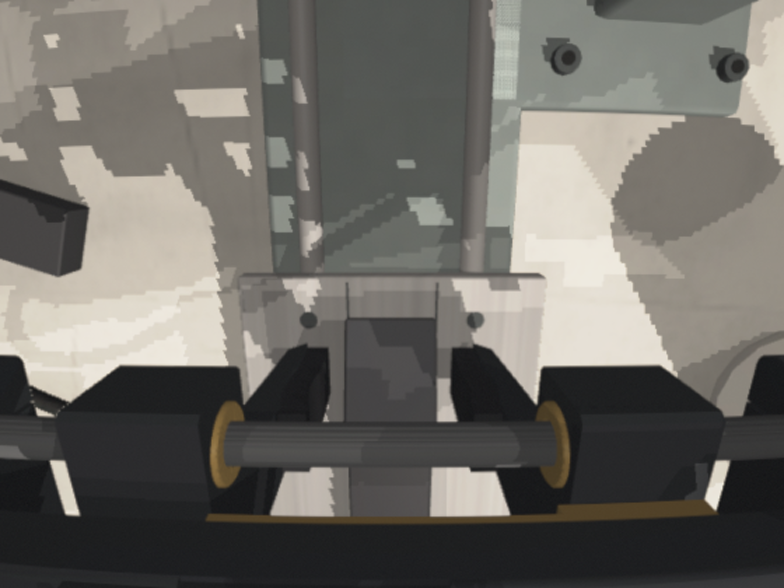

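View pics/p2s.png

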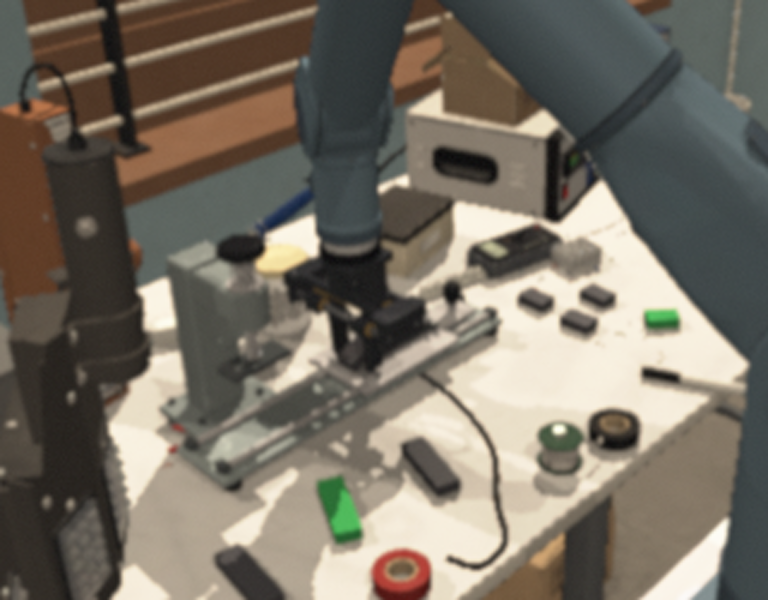

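View pics/p2d.png

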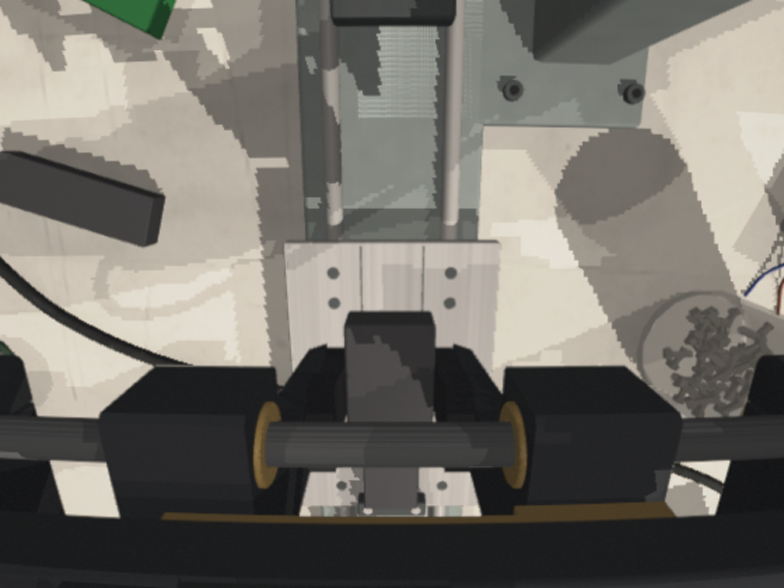

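No contact with the press: the early stop was a false trigger on noise. I'll regrip the half, close the joint by about 1 mm, and raise the force threshold.

```bash
sed -i 's/v=.04,stop_force=6)/v=.04,stop_force=14)/; s/manip.line_to(\[\*p,zt+.015\],v=.12)/manip.line_to([*p,zt+.015],v=.12);manip.dwell(.2)/' h.py
python3 - <<'E'
from h import *
manip.set_gripper(.026,15)
p=along(.1172-.0013)
print(manip.line_to([*p,.1074],v=.02,stop_force=10));manip.dwell(.2);st=manip.read_state();print(st["ee_pos"],st["contact_force"],st["grip_width"])
release()
manip.goto([*(along(.07)),.24],ori(CY))
c,st=cam("wrist");np.save("p2h.npy",[c,st],allow_pickle=True)
save("p2h",cv2.resize(c["color"][80:280,235:325],None,fx=5,fy=5,interpolation=cv2.INTER_NEAREST),None,.6)
def W(r,z): 
    P=pix2w(c,[(279,r)],z,st)[0];P[:2]+=rot(st["tcp_rot"]).as_matrix()[:2,1:]@CO
    return (P[1]-S0[1])*1000
g=cv2.cvtColor(c["color"],cv2.COLOR_RGB2GRAY)
for r in list(range(95,110))+list(range(150,178)): print((r,int(g[r,279]),round(W(r,.056),1)),end=" ")
E
```

```text
False
[ 0.61771935 -0.04280795  0.10745805] [-0.8292934   2.02511812  2.18469498] 0.029841871870630896
released 29.6
(95, 89, np.float64(158.0)) (96, 89, np.float64(157.2)) (97, 89, np.float64(156.4)) (98, 88, np.float64(155.6)) (99, 89, np.float64(154.9)) (100, 89, np.float64(154.1)) (101, 89, np.float64(153.3)) (102, 89, np.float64(152.5)) (103, 89, np.float64(151.8)) (104, 89, np.float64(151.0)) (105, 90, np.float64(150.2)) (106, 92, np.float64(149.4)) (107, 101, np.float64(148.6)) (108, 106, np.float64(147.8)) (109, 105, np.float64(147.1)) (150, 70, np.float64(113.9)) (151, 68, np.float64(113.1)) (152, 69, np.float64(112.2)) (153, 69, np.float64(111.4)) (154, 69, np.float64(110.6)) (155, 69, np.float64(109.7)) (156, 69, np.float64(108.9)) (157, 69, np.float64(108.1)) (158, 70, np.float64(107.2)) (159, 69, np.float64(106.4)) (160, 70, np.float64(105.5)) (161, 70, np.float64(104.7)) (162, 70, np.float64(103.8)) (163, 71, np.float64(103.0)) (164, 71, np.float64(102.1)) (165, 71, np.float64(101.3)) (166, 70, np.float64(100.4)) (167, 71, np.float64(99.6)) (168, 71, np.float64(98.7)) (169, 71, np.float64(97.9)) (170, 70, np.float64(97.0)) (171, 72, np.float64(96.2)) (172, 71, np.float64(95.3)) (173, 68, np.float64(94.4)) (174, 60, np.float64(93.6)) (175, 58, np.float64(92.7)) (176, 60, np.float64(91.8)) (177, 65, np.float64(91.0))
```

View pics/p2h.png

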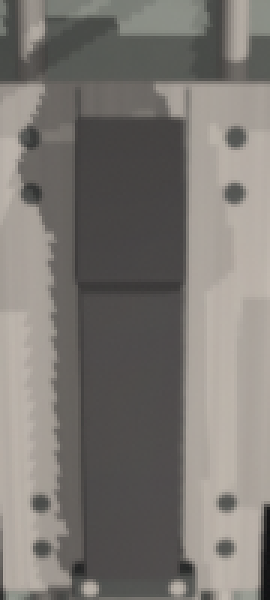

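```bash
python3 - <<'E'
from h import *
for f in("p2b.npy","p2h.npy","car2.npy","car3.npy"):
    c,st=np.load(f,allow_pickle=True)
    Rt=rot(st["tcp_rot"]).as_matrix();print(f,Rt.round(4).tolist(),held(c,st,325),np.array(c["mount"])[:3,3])
    n=cv2.undistortPoints(np.array([[[390/1.4,325/1.4]]]),c["intrinsics"],c["dist"]).ravel();m=np.array(c["mount"])
    d=m[:3,:3]@[n[0],-n[1],-1];t=m[:3,3]+d*((.0505-m[0,3])/d[0]);print(t)
E
```

```text
p2b.npy [[-0.0017, 0.0678, 0.9977], [0.001, 0.9977, -0.0678], [-1.0, 0.0009, -0.0017]] [-0.00119435 -0.02270928] [-0.08305618 -0.0012723  -0.07053641]
[ 0.0505     -0.00113427 -0.02248618]
p2h.npy [[0.0005, 1.0, 0.0014], [-0.0006, 0.0014, -1.0], [-1.0, 0.0005, 0.0006]] [-0.00062616 -0.02077139] [-0.08305596 -0.00078806 -0.06861007]
[ 0.0505     -0.00056601 -0.02052996]
car2.npy [[-0.0, 1.0, 0.0], [0.0, 0.0, -1.0], [-1.0, -0.0, -0.0]] [-0.00062495 -0.02076624] [-0.08305624 -0.0007869  -0.0686098 ]
[ 0.0505     -0.00056483 -0.02052959]
car3.npy [[-0.0, -0.904, 0.4275], [-0.0, 0.4275, 0.904], [-1.0, 0.0, -0.0]] [ 0.00027272 -0.02354249] [-0.08305624  0.00018858 -0.07127457]
[ 0.0505      0.00033284 -0.02330592]
```

The reported mount shifts with wrist yaw, which means the calibration error is fixed in world axes: true position = measured + (0.8, 1.2) mm. That agrees with the blocks sitting about 0.7 mm toward −x. I'll correct the datum and re-seat both blocks.

```bash
cat >> h.py <<'E'
E0=np.array([.0008,.0012])   # measured -> true (world-fixed camera bias)
S0=np.array([.6190,-.1579])
def reseat(s_from,s_to,n):
    z=.04+.016*n+ZG+.0008;o=ori(CY);p=along(s_from);q=along(s_to)
    manip.goto([*p,z+.06],o);print(manip.line_to([*p,z],v=.1,stop_force=15))
    manip.set_gripper(.026,15);manip.line_to([*q,z],v=.02,stop_force=15);manip.dwell(.15)
    st=manip.read_state();print(st["ee_pos"].round(4),np.r_[q].round(4),st["contact_force"].round(2),st["grip_width"])
    manip.set_gripper(.044);manip.line_to([*q,z+.06],v=.15)
def viewcore(name,s=.07,h=.24):
    manip.goto([*(along(s)),h],ori(CY));manip.dwell(.2)
    c,st=cam("wrist");np.save(name+".npy",[c,st],allow_pickle=True)
    save(name,cv2.resize(c["color"][80:280,215:345],None,fx=3,fy=3,interpolation=cv2.INTER_CUBIC));print(st["clock"])
E
python3 - <<'E'
from h import *
reseat(.1152,.1165,0);reseat(.046,.0468,0);viewcore("p2i")
E
```

```text
False
[ 0.6187 -0.0417  0.1076] [ 0.6185 -0.0414] [ 0.06 -1.3   3.65] 0.029904569694614407
False
[ 0.6189 -0.1116  0.1076] [ 0.6188 -0.1111] [-0.08 -2.63  2.61] 0.029422731060369852
36.3583
```

View pics/p2i.png

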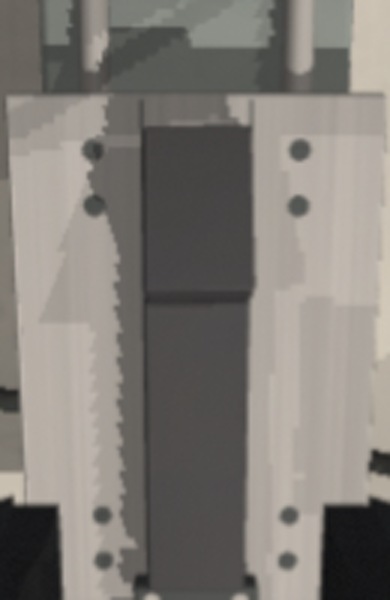

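```bash
cat >> h.py <<'E'
def findpick(x,y,yaw,L,hov=.22,back=.03):
    """look from hover (offset so block is in clear view), locate, pick"""
    jy=wrapyaw(yaw+np.pi/2);o=ori(jy)
    zt=rot(o).as_matrix()[:,2]
    manip.set_gripper(.052)
    q=np.array([x,y,hov])+zt*back
    manip.goto(q,o);manip.dwell(.2)
    c,st=cam("wrist");r=locate(c,st,x,y,L);print("loc",np.round(r,4))
    if r[3]>.12 or np.hypot(r[0]-x,r[1]-y)>.012: 
        print("CHECK");save("chk%d"%(st["clock"]*10),c["color"],None,1.4);return False
    pick(r[0]+E0[0],r[1]+E0[1],r[2]);return True
E
python3 - <<'E'
from h import *
if findpick(.5043,-.3468,.0538,.046):
    place("h2",name="p3a");release();viewcore("p3b")
E
```

```text
loc [ 0.5042 -0.3468  0.0693  0.0321]
PICK CONTACT [ 0.50398624 -0.34479977  0.0646119 ]
width 0.029679309249982938 [ 0.5039 -0.3456  0.0645]
lifted w 0.029359455047496884 Fz [-0.12  0.58 -1.26] 40.9917
hover w 0.029731442921496546 [ 0.8   0.03 -1.12]
down False [ 0.619 -0.134  0.123] [-0.68 -0.05 -0.23] 0.029722826362030656
released 44.7083
45.2583
```

```bash
ls pics
```

```text
car0.png
car1.png
car2.png
car3.png
p1a.png
p1b.png
p1c.png
p1d.png
p2a.png
p2b.png
p2c.png
p2d.png
p2e.png
p2f.png
p2g.png
p2h.png
p2i.png
p2s.png
p2t.png
p3a.png
p3b.png
sa.png
sb.png
scene0.png
scene1.png
top0.png
top1.png
wrist0.png
```

View pics/p3b.png

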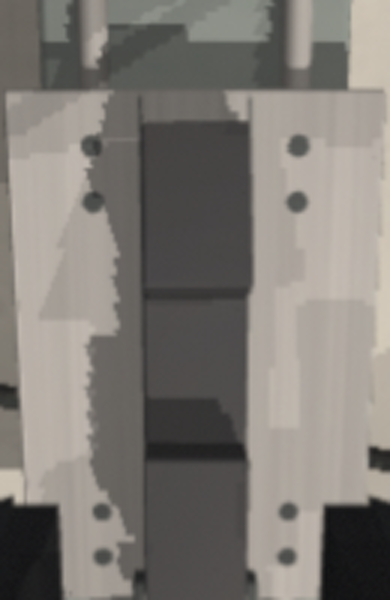

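View pics/p3a.png

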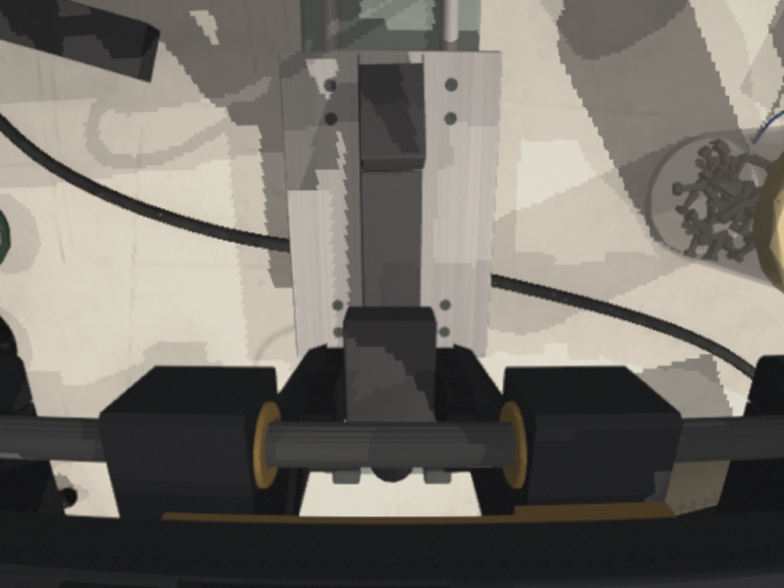

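```bash
sed -i 's/    if manip.line_to(\[x,y,ZG+zs\],v=.12,stop_force=12)/    manip.line_to([x,y,ZG+.02+zs],v=.15);manip.dwell(.1)\n    if manip.line_to([x,y,ZG+zs],v=.05,stop_force=15)/' h.py
python3 - <<'E'
from h import *
c,st=np.load("p3b.npy",allow_pickle=True)
P=pix2w(c,[(280,233.0-.3)],.072,st)[0];print("half2 far s",P[1]+E0[1]-S0[1])
if findpick(.4369,.0132,-.307,.092):
    place("w2",via=[.5,-.06,.28],name="p4a")
E
```

```text
half2 far s 0.04806316964144898
loc [ 0.4369  0.0129 -0.3011  0.028 ]
width 0.029400440057342356 [0.4378 0.0141 0.0666]
lifted w 0.029622237437530598 Fz [-0.45  0.13 -3.22] 50.0833
hover w 0.02958548061299215 [-0.08 -0.48 -1.6 ]
down True [ 0.6193 -0.0641  0.1297] [-0.99 -0.75  5.49] 0.029700962718612153
```

View pics/p4a.png

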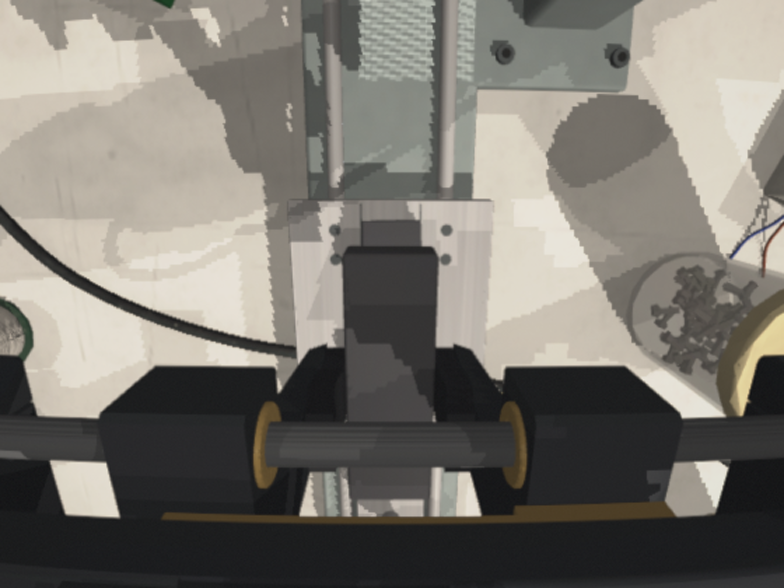

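```bash
python3 - <<'E'
from h import *
for i in range(3):
    st=manip.read_state();print(st["ee_pos"].round(4),st["contact_force"].round(2),st["moment"].round(3),st["grip_width"]);manip.dwell(.15)
c,st=cam("wrist");save("p4b",c["color"],None,1.4)
c,st=cam("scene");save("p4s",c["color"],(150,350,170,320),3.8)
E
```

```text
[ 0.6193 -0.0641  0.1297] [-0.99 -0.75  5.49] [-0.191  0.146 -0.045] 0.029700962718612153
[ 0.6193 -0.0641  0.1297] [-1.57 -1.11  6.44] [-0.13   0.196 -0.018] 0.02990511581889171
[ 0.6193 -0.0641  0.1296] [-1.66 -0.67  5.62] [-0.201  0.134  0.006] 0.02959917916293737
```

View pics/p4b.png

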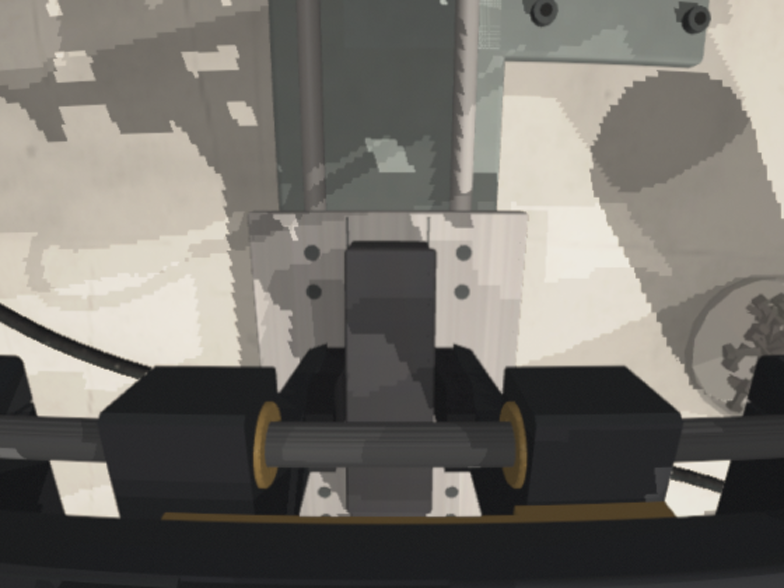

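View pics/p4s.png

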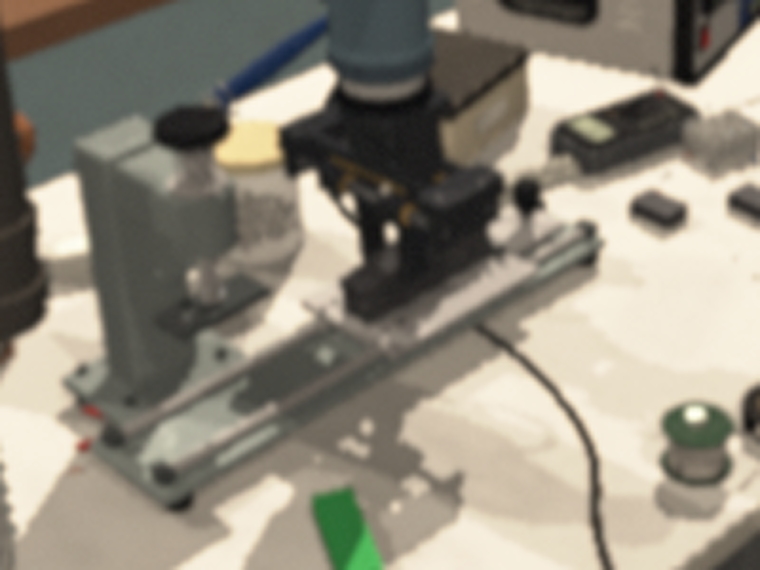

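There is a real contact: the whole's stop-side end caught on half2's edge and pitched in the grip. I'll lift, set it 3 mm further out, let it settle flat, then close up.

```bash
python3 - <<'E'
from h import *
st=manip.read_state();p=st["ee_pos"]
manip.line_to([p[0],p[1],.16],v=.1)
q=along(.0972);manip.line_to([*q,.16],v=.05);manip.dwell(.2)
c,st=cam("wrist");save("p4c",c["color"],None,1.4);print(st["contact_force"].round(2),st["grip_width"])
r=manip.line_to([*q,.1238],v=.04,stop_force=14);manip.dwell(.2);st=manip.read_state();print(r,st["ee_pos"].round(4),st["contact_force"].round(2),st["moment"].round(3))
E
```

```text
[ 0.73  0.4  -2.02] 0.030036577765788414
False [ 0.6186 -0.0614  0.1242] [-2.69 -1.99  5.55] [-0.042  0.431 -0.002]
```

View pics/p4c.png

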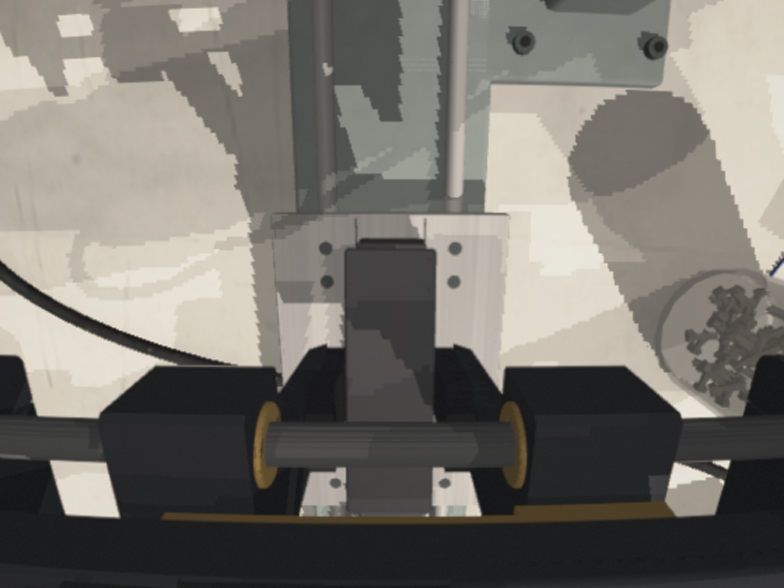

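Now it is down, at z 0.1242 with a contact force and almost no x-moment. Release and look.

```bash
python3 - <<'E'
from h import *
release();viewcore("p4d",h=.26)
c,st=cam("scene");save("p4s2",c["color"],(150,350,170,320),3.8)
E
```

```text
released 56.9333
57.5
```

View pics/p4d.png

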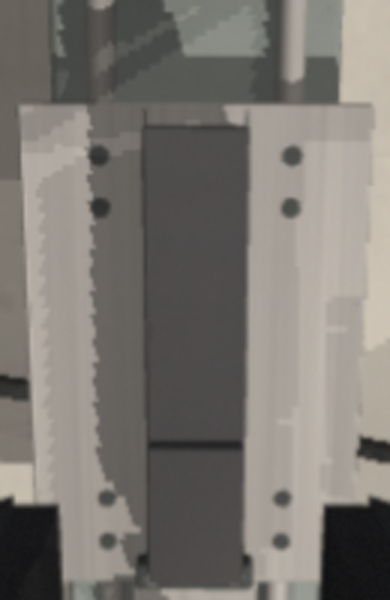

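View pics/p4s2.png

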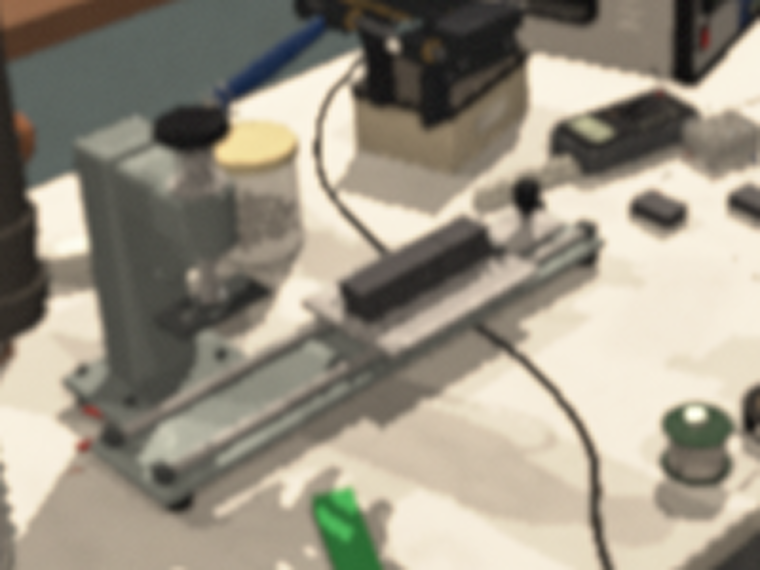

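```bash
cat >> h.py <<'E'
def S_of(c,st,row3,z,col3=195):
    P=pix2w(c,[(215+col3/3-.33,80+row3/3-.33)],z,st)[0];off=rot(st["tcp_rot"]).as_matrix()[:2,1:]@CO
    return (P[1]+off[1]+E0[1]-S0[1])*1000,(P[0]+off[0]+E0[0]-along((P[1]+E0[1]-S0[1]))[0])*1000
def prof(c,st,z,lo,hi,col=279):
    g=cv2.cvtColor(c["color"],cv2.COLOR_RGB2GRAY)
    for r in range(lo,hi):
        print((r,int(g[r,col]),round(S_of(c,st,(r-80+.33)*3,z)[0],1)),end=" ")
    print()
E
python3 - <<'E'
from h import *
c,st=np.load("p4d.npy",allow_pickle=True)
prof(c,st,.072,118,126);prof(c,st,.072,221,234);prof(c,st,.072,266,278)
for row in(200,400,520):
    g=cv2.cvtColor(c["color"],cv2.COLOR_RGB2GRAY);print(row,g[80+row//3,258:302])
E
```

```text
(118, 105, np.float64(144.3)) (119, 107, np.float64(143.5)) (120, 116, np.float64(142.7)) (121, 99, np.float64(141.9)) (122, 67, np.float64(141.1)) (123, 71, np.float64(140.3)) (124, 76, np.float64(139.4)) (125, 78, np.float64(138.6)) 
(221, 75, np.float64(55.0)) (222, 75, np.float64(54.0)) (223, 75, np.float64(53.1)) (224, 75, np.float64(52.1)) (225, 74, np.float64(51.2)) (226, 65, np.float64(50.2)) (227, 45, np.float64(49.3)) (228, 38, np.float64(48.3)) (229, 49, np.float64(47.4)) (230, 66, np.float64(46.4)) (231, 74, np.float64(45.4)) (232, 74, np.float64(44.5)) (233, 74, np.float64(43.5)) 
(266, 75, np.float64(10.6)) (267, 76, np.float64(9.6)) (268, 75, np.float64(8.5)) (269, 76, np.float64(7.5)) (270, 76, np.float64(6.4)) (271, 76, np.float64(5.4)) (272, 76, np.float64(4.4)) (273, 77, np.float64(3.3)) (274, 77, np.float64(2.3)) (275, 89, np.float64(1.2)) (276, 138, np.float64(0.2)) (277, 167, np.float64(-0.9)) 
200 [ 98  98  97  93  77  67  75  77  77  76  78  77  77  77  77  78  77  77
  77  77  77  76  77  78  78  78  78  77  78  78  78  77  78  78  78  77
  77  78  79 104 142 160 162 163]
400 [ 98  98  97  97  92  77  67  74  75  75  75  75  75  74  75  75  75  75
  75  75  76  75  75  75  75  76  76  76  77  76  77  76  76  77  76  76
  76  78 102 141 162 165 165 164]
520 [138 104  96  96  95  87  67  73  73  74  74  73  74  74  73  74  75  75
  75  76  74  74  75  75  76  75  75  76  76  76  76  76  76  77  76  76
  78  89 125 157 163 164 163 161]
```

```bash
python3 - <<'E'
from h import *
reseat(.0955,.0943,1)
viewcore("p4e",h=.26)
c,st=np.load("p4e.npy",allow_pickle=True)
prof(c,st,.072,118,126);prof(c,st,.072,224,234);prof(c,st,.072,273,277)
E
```

```text
False
[ 0.619  -0.0631  0.1239] [ 0.6186 -0.0636] [-0.99  2.09  5.01] 0.030021580785955265
61.1
(118, 104, np.float64(144.1)) (119, 106, np.float64(143.3)) (120, 117, np.float64(142.5)) (121, 117, np.float64(141.7)) (122, 78, np.float64(140.9)) (123, 71, np.float64(140.1)) (124, 77, np.float64(139.3)) (125, 78, np.float64(138.5)) 
(224, 75, np.float64(52.0)) (225, 75, np.float64(51.0)) (226, 78, np.float64(50.1)) (227, 70, np.float64(49.1)) (228, 41, np.float64(48.2)) (229, 43, np.float64(47.2)) (230, 61, np.float64(46.2)) (231, 74, np.float64(45.3)) (232, 74, np.float64(44.3)) (233, 74, np.float64(43.4)) 
(273, 76, np.float64(3.2)) (274, 76, np.float64(2.1)) (275, 82, np.float64(1.1)) (276, 111, np.float64(-0.0))
```

View pics/p4e.png

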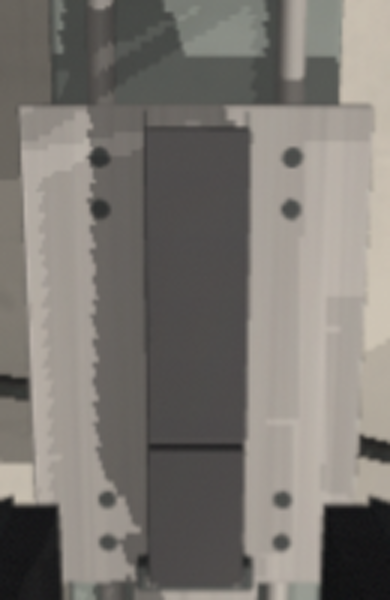

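```bash
python3 - <<'E'
from h import *
o=ori(wrapyaw(-.2+np.pi/2));print(np.round(manip.inverse_kinematics([.449,.225,.24],o),2))
manip.goto([.5,-.06,.30],ori(.7))
manip.goto([.449,.215,.25],o);manip.dwell(.2)
c,st=cam("wrist");save("p5a",c["color"],None,1.4)
print(np.round(locate(c,st,.449,.255,.092),4),st["clock"],st["ee_pos"],st["contact_force"])
E
```

```text
[-0.93  0.4   0.47  2.   -0.25  0.79  1.05]
[ 0.4456  0.2612 -0.1329  0.0476] 63.025 [0.44974595 0.21368033 0.25025551] [-0.86350669  0.78590399  0.76838422]
```

View pics/p5a.png

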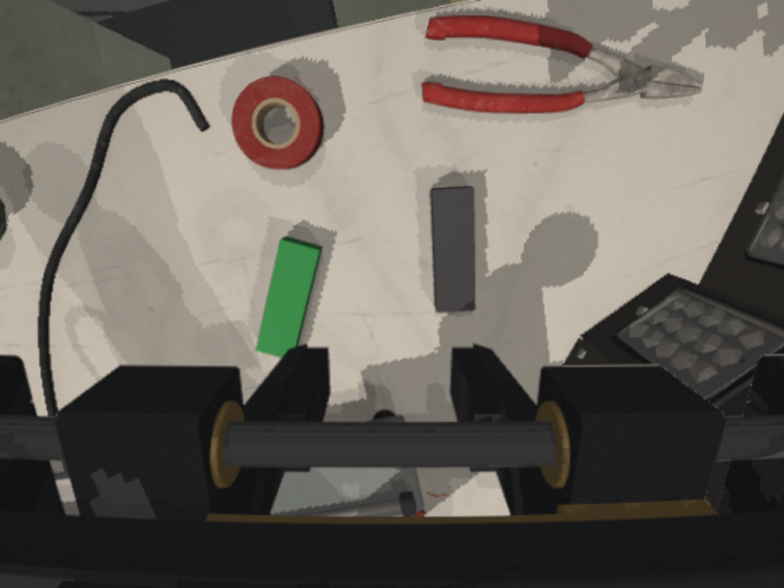

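```bash
python3 - <<'E'
from h import *
c,st=cam("wrist")
for px in((575,355),(665,275),(700,270),(745,255),(600,430)):
    print(px,[pix2w(c,[(px[0]/1.4,px[1]/1.4)],z,st)[0][:2].round(3).tolist() for z in(0,.05,.1,.15,.2)])
c,st=cam("scene");save("p5s",c["color"],(0,350,100,400),2.2)
E
```

```text
(575, 355) [[0.555, 0.348], [0.529, 0.33], [0.503, 0.312], [0.476, 0.294], [0.45, 0.275]]
(665, 275) [[0.501, 0.427], [0.483, 0.397], [0.465, 0.367], [0.447, 0.337], [0.429, 0.307]]
(700, 270) [[0.503, 0.456], [0.485, 0.422], [0.466, 0.387], [0.448, 0.353], [0.429, 0.318]]
(745, 255) [[0.498, 0.494], [0.48, 0.454], [0.463, 0.414], [0.445, 0.374], [0.427, 0.334]]
(600, 430) [[0.632, 0.365], [0.594, 0.344], [0.557, 0.324], [0.519, 0.303], [0.481, 0.282]]
```

View pics/p5s.png

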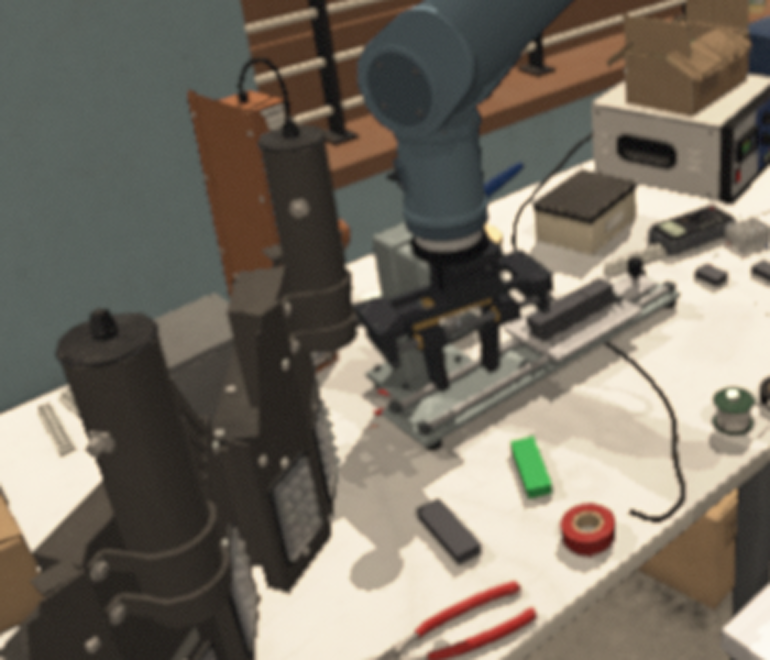

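```bash
python3 - <<'E'
from h import *
c,st=cam("scene")
for px in((285,590),(330,510),(330,480),(240,480)):
    print(px,[pix2w(c,[(px[0]/2.2,100+px[1]/2.2)],z)[0][:2].round(3).tolist() for z in(0,.05,.1)])
c,st=cam("top")
save("p5t",c["color"],(60,260,100,290),3)
for px in((165,128),(168,135),(150,200),(122,215)):
    print(px,[pix2w(c,[px],z)[0][:2].round(3).tolist() for z in(.0,.1,.2,.3)])
E
```

```text
(285, 590) [[0.505, 0.427], [0.457, 0.444], [0.409, 0.462]]
(330, 510) [[0.573, 0.331], [0.521, 0.354], [0.468, 0.377]]
(330, 480) [[0.617, 0.304], [0.562, 0.329], [0.507, 0.353]]
(240, 480) [[0.695, 0.377], [0.635, 0.397], [0.575, 0.418]]
(165, 128) [[0.832, 0.285], [0.803, 0.264], [0.774, 0.242], [0.745, 0.221]]
(168, 135) [[0.807, 0.274], [0.78, 0.254], [0.752, 0.233], [0.724, 0.212]]
(150, 200) [[0.581, 0.334], [0.566, 0.31], [0.551, 0.286], [0.536, 0.262]]
(122, 215) [[0.532, 0.429], [0.519, 0.4], [0.507, 0.371], [0.495, 0.342]]
```

View pics/p5t.png

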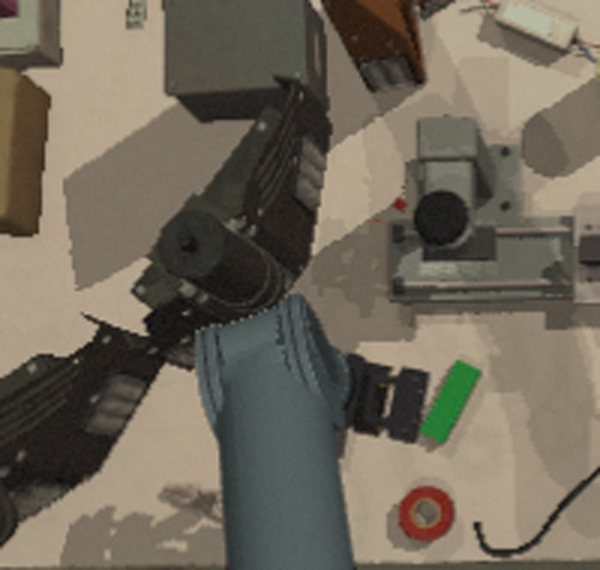

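The machine's base corner measures (0.503, 0.427) in both cameras, leaving at least 5 cm of clearance. I'll pick the third whole.

```bash
python3 - <<'E'
from h import *
pick(.4456+E0[0],.2612+E0[1],-.1329,hov=.2)
c,st=cam("wrist");save("p5b",c["color"],None,1.4)
manip.goto([.44,.08,.28],ori(.8))
place("w3",via=[.52,-.06,.28],name="p5c")
E
```

```text
width 0.02947855239465377 [0.4465 0.2625 0.0667]
lifted w 0.029565237288965828 Fz [ 0.5   0.35 -1.78] 67.025
hover w 0.029551909112563578 [ 0.36  0.13 -2.03]
down True [ 0.6186 -0.1108  0.1387] [-1.44  0.78  5.64] 0.029732221568126972
```

View pics/p5c.png

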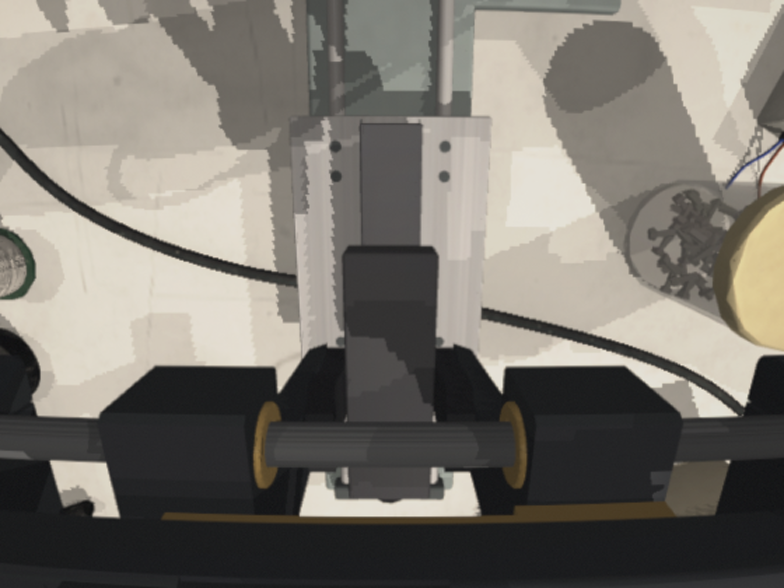

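```bash
python3 - <<'E'
from h import *
release();viewcore("p5d",h=.27)
c,st=np.load("p5d.npy",allow_pickle=True)
prof(c,st,.088,180,196)
ok=findpick(.5856,-.353,.0168,.046)
E
```

```text
released 71.6667
72.2583
(180, 61, np.float64(92.0)) (181, 74, np.float64(91.2)) (182, 75, np.float64(90.3)) (183, 76, np.float64(89.4)) (184, 76, np.float64(88.6)) (185, 76, np.float64(87.7)) (186, 75, np.float64(86.8)) (187, 75, np.float64(86.0)) (188, 75, np.float64(85.1)) (189, 76, np.float64(84.2)) (190, 76, np.float64(83.4)) (191, 76, np.float64(82.5)) (192, 75, np.float64(81.6)) (193, 75, np.float64(80.7)) (194, 75, np.float64(79.8)) (195, 76, np.float64(79.0)) 
loc [ 0.5856 -0.353  -0.0266  0.0457]
width 0.030051647503108545 [ 0.5865 -0.3519  0.0667]
lifted w 0.02935187723635029 Fz [-0.77  0.06 -0.99] 79.1333
```

View pics/p5d.png

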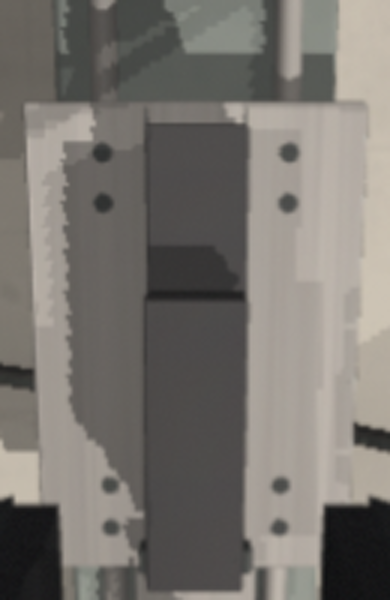

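```bash
python3 - <<'E'
from h import *
place("h3",ds=.0015,name="p6a")
st=manip.read_state()
E
```

```text
hover w 0.029704339172033585 [-0.09  0.37 -0.45]
down True [ 0.6183 -0.0392  0.1386] [-1.08  1.    5.61] 0.029520076729311215
```

View pics/p6a.png

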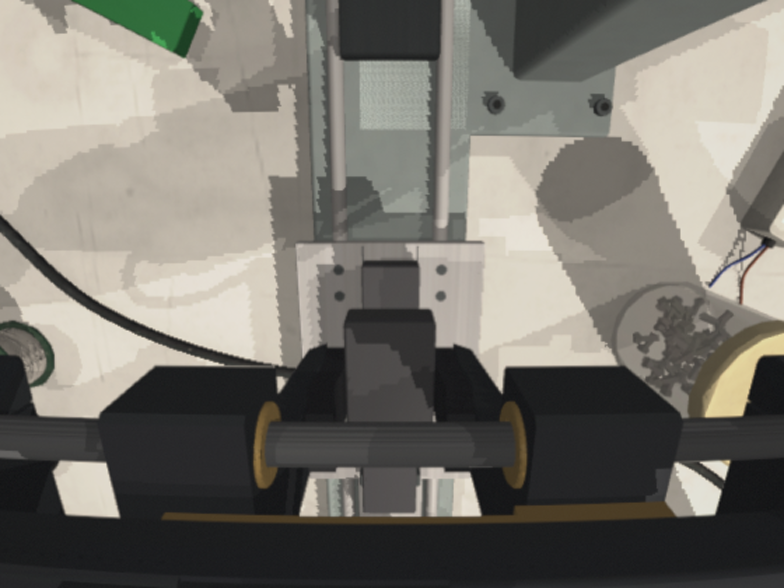

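Down level. While still gripped, I'll unload slightly and slide it in about 1.8 mm, then release and view.

```bash
python3 - <<'E'
from h import *
q=along(.1164)
manip.line_to([*q,.1395],v=.02,stop_force=15);manip.dwell(.15);st=manip.read_state();print(st["ee_pos"].round(4),q,st["contact_force"].round(2))
release();viewcore("p6b",h=.27)
c,st=np.load("p6b.npy",allow_pickle=True)
prof(c,st,.088,120,128);prof(c,st,.088,173,186)
g=cv2.cvtColor(c["color"],cv2.COLOR_RGB2GRAY)
for r in(100,140,165,200,240): print(r,g[r,255:305])
E
```

```text
[ 0.6183 -0.0414  0.1392] [ 0.61848784 -0.0415    ] [-1.02 -0.01 -1.23]
released 83.6667
84.3
(120, 106, np.float64(143.1)) (121, 106, np.float64(142.3)) (122, 101, np.float64(141.5)) (123, 60, np.float64(140.7)) (124, 44, np.float64(139.9)) (125, 59, np.float64(139.1)) (126, 77, np.float64(138.3)) (127, 78, np.float64(137.5)) 
(173, 76, np.float64(99.8)) (174, 76, np.float64(99.0)) (175, 76, np.float64(98.1)) (176, 76, np.float64(97.3)) (177, 76, np.float64(96.4)) (178, 76, np.float64(95.5)) (179, 74, np.float64(94.7)) (180, 63, np.float64(93.8)) (181, 45, np.float64(93.0)) (182, 59, np.float64(92.1)) (183, 74, np.float64(91.2)) (184, 76, np.float64(90.4)) (185, 76, np.float64(89.5)) 
100 [83 83 81 76 74 74 73 74 74 73 74 73 74 76 81 81 83 88 90 90 90 90 93 94
 94 93 93 93 93 94 92 93 93 93 93 94 95 94 94 94 94 94 94 93 87 80 78 76
 74 74]
140 [100  99 100 100  98  93  77  68  77  78  78  77  78  78  77  77  77  78
  78  77  78  78  78  77  77  78  77  78  77  77  77  77  77  77  78  78
  77  77  77  77  77  77  94 132 160 163 163 161 162 163]
165 [ 99  99 100  99  99  97  87  64  75  75  77  76  76  76  76  76  77  76
  76  76  76  76  75  76  76  77  77  77  77  77  77  77  76  76  77  76
  77  76  76  75  76  81 117 159 164 164 164 163 164 162]
200 [ 98  99  99 100  98  97  91  75  66  76  75  76  76  76  76  76  75  75
  76  76  76  75  76  76  75  76  76  76  75  76  76  76  76  76  76  75
  75  76  76  75  77  94 132 162 166 166 165 165 163 161]
240 [100  97  97  97  96  97  95  87  68  74  75  74  75  75  75  75  75  76
  76  76  76  76  76  77  77  76  77  77  77  76  77  76  77  77  76  76
  76  76  77  77  85 122 160 164 165 163 162 161 161 160]
```

View pics/p6b.png

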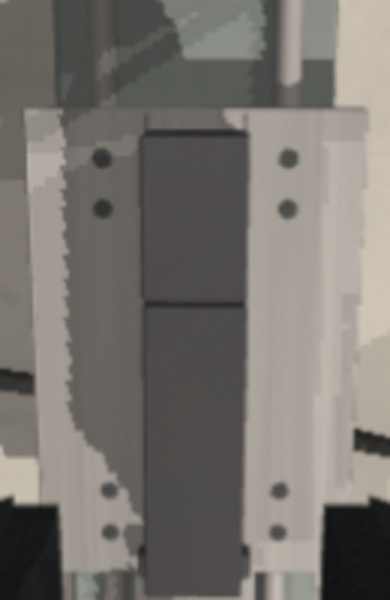

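The core is closed up and inside the lines. Now the knob.

```bash
python3 - <<'E'
from h import *
p=along(-.056);o=ori(CY)
manip.goto([p[0],p[1]-.02,.25],o);manip.set_gripper(.05)
c,st=cam("scene");save("p7s",c["color"],(150,350,150,300),3.8)
manip.line_to([*p,.16],v=.15);manip.dwell(.1)
print(manip.line_to([*p,.109],v=.06,stop_force=10))
manip.set_gripper(.015,20);manip.dwell(.2);st=manip.read_state();print(st["grip_width"],st["ee_pos"],st["contact_force"].round(2),st["clock"])
E
```

```text
False
0.021952997062907854 [ 0.61922305 -0.21388801  0.10914831] [-2.34  0.33  2.95] 87.95
```

View pics/p7s.png

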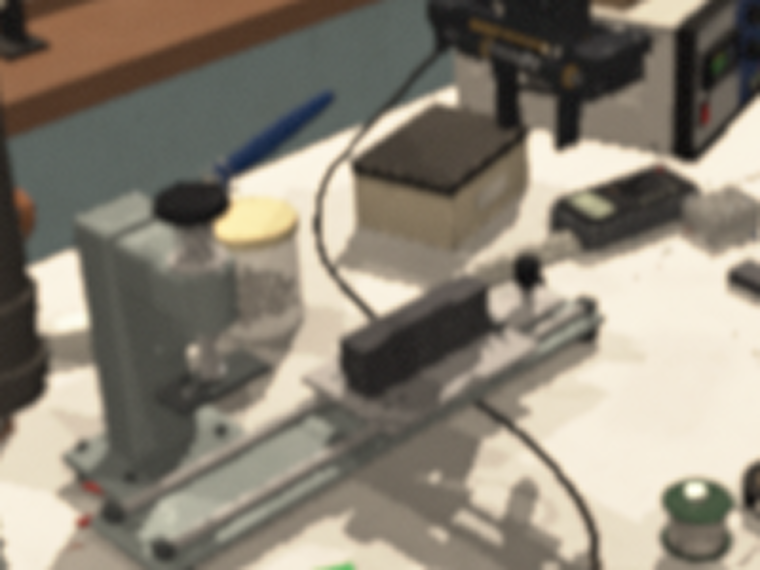

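```bash
python3 - <<'E'
from h import *
for s,v in((.06,.05),(.19,.06),(.2005,.03)):
    q=along(-.056+s);r=manip.line_to([*q,.109],v=v,stop_force=20);manip.dwell(.15)
    st=manip.read_state();print(r,st["ee_pos"].round(4),q.round(4),st["contact_force"].round(2),st["grip_width"].round(4),st["clock"])
    if r: break
c,st=cam("scene");save("p8s",c["color"],(120,350,130,310),3.3)
E
```

```text
Traceback (most recent call last):
AttributeError: 'float' object has no attribute 'round'
```

```bash
python3 - <<'E'
from h import *
st=manip.read_state();print(st["ee_pos"].round(4),st["contact_force"].round(2),st["grip_width"],st["clock"])
c,st=cam("wrist");save("p8w",c["color"],None,1.4)
c,st=cam("scene");save("p8s0",c["color"],(120,350,130,310),3.3)
E
```

```text
[ 0.619  -0.1526  0.1091] [-1.86 -0.39  5.63] 0.022086916496013274 89.45
```

View pics/p8w.png

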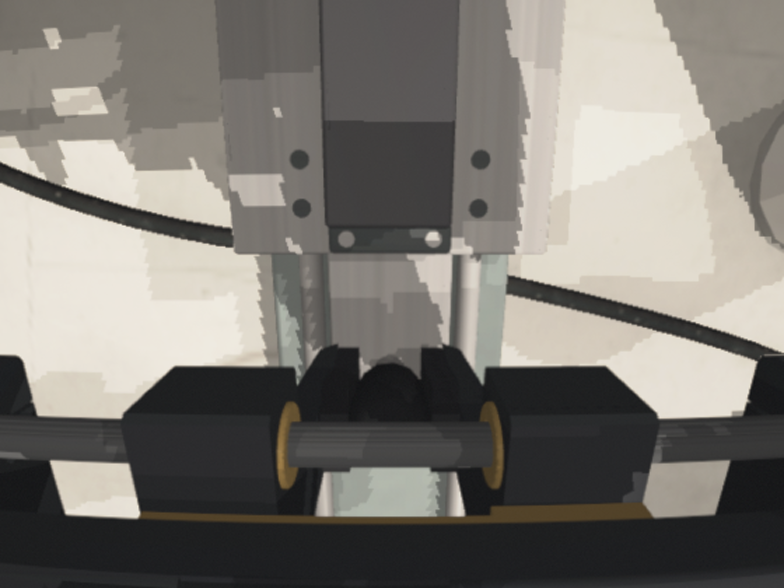

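View pics/p8s0.png

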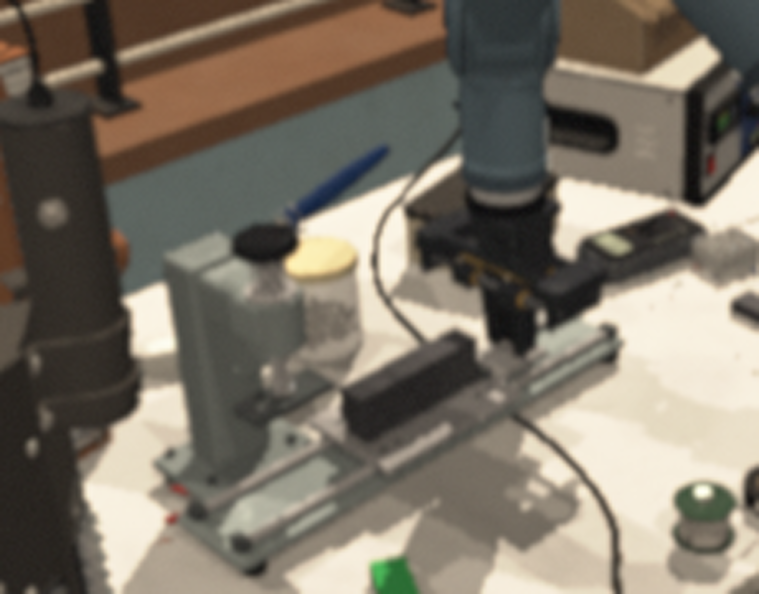

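The carriage moved 60 mm with the core intact. I'll keep going.

```bash
python3 - <<'E'
from h import *
for s,v in((.17,.06),(.192,.05),(.2015,.03)):
    q=along(-.056+s);r=manip.line_to([*q,.1095],v=v,stop_force=20);manip.dwell(.15)
    st=manip.read_state();print(r,st["ee_pos"].round(4),q.round(4),st["contact_force"].round(2),round(st["grip_width"],4),st["clock"])
    if r: break
c,st=cam("wrist");save("p8x",c["color"],None,1.4)
c,st=cam("scene");save("p8s",c["color"],(120,350,130,310),3.3)
E
```

```text
False [ 0.6186 -0.0436  0.1093] [ 0.6185 -0.0439] [ 3.55 -1.08 -8.27] 0.0223 91.6833
False [ 0.6185 -0.0208  0.1093] [ 0.6184 -0.0219] [ 4.04  2.16 -8.76] 0.0221 92.425
False [ 0.6184 -0.0144  0.1093] [ 0.6184 -0.0124] [  6.33  -3.29 -11.2 ] 0.0221 93.0417
```

View pics/p8x.png

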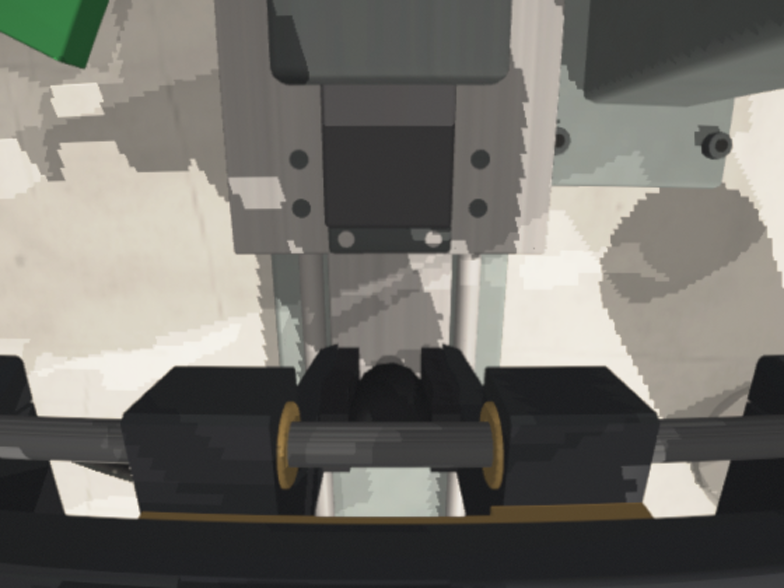

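View pics/p8s.png

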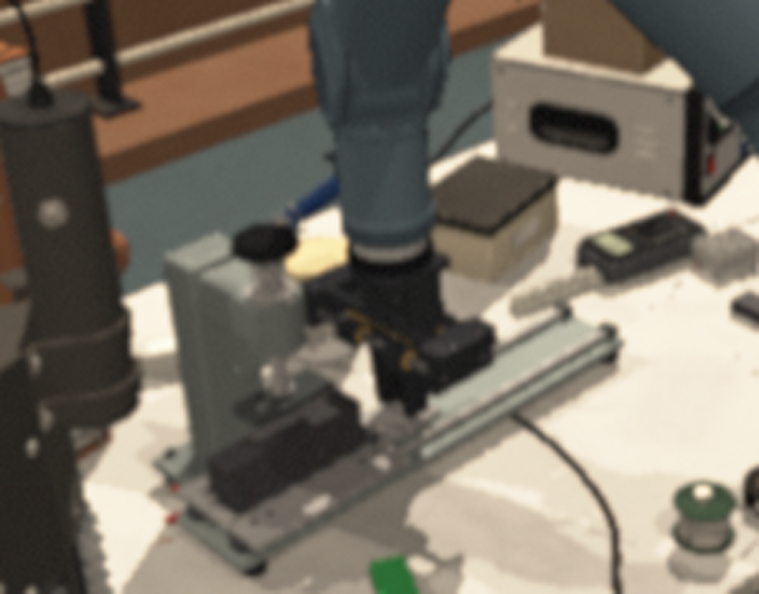

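```bash
python3 - <<'E'
from h import *
q=along(-.056+.206);r=manip.line_to([*q,.1095],v=.02,stop_force=20);manip.dwell(.3)
st=manip.read_state();print(r,st["ee_pos"].round(4),st["contact_force"].round(2),round(st["grip_width"],4))
p=st["ee_pos"]
manip.set_gripper(.05);manip.dwell(.1);st=manip.read_state();print(st["ee_pos"].round(4),st["contact_force"].round(2))
q=along(-.056+.1995);manip.line_to([*q,.1095],v=.02)
manip.line_to([q[0],q[1],.17],v=.1);manip.line_to([q[0],q[1]-.05,.2],v=.15)
c,st=cam("wrist");np.save("p9.npy",[c,st],allow_pickle=True);save("p9",c["color"],None,1.4);print(st["clock"])
E
```

```text
False [ 0.6183 -0.014   0.1094] [  6.55 -12.04 -15.46] 0.0219
[ 0.6183 -0.0078  0.1096] [-0.46 -0.38  0.09]
96.275
```

View pics/p9.png

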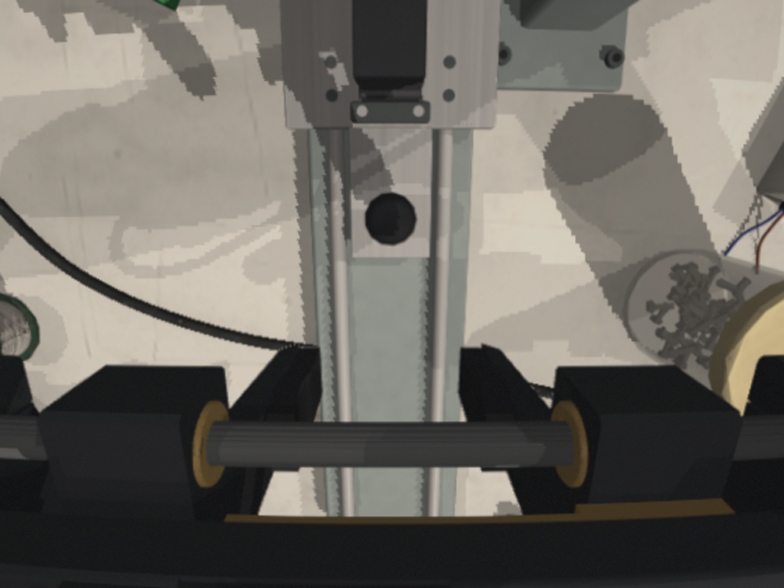

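The carriage is at its stop: 12 N of push produced no further motion, and travel is about 0.2. Now up and over to the ram head.

```bash
python3 - <<'E'
from h import *
c,st=np.load("p9.npy",allow_pickle=True)
h=pix2w(c,[(332/1.4,96/1.4),(449/1.4,96/1.4)],.04,st);print("holes now",h.round(4),"before y -.1548 -> travel",h[:,1]+.1548)
p=manip.read_state()["ee_pos"]
manip.line_to([p[0],p[1],.39],v=.25);manip.set_gripper(0.0,20)
q=along(.27)
manip.goto([q[0],q[1]-.03,.40],ori(CY));manip.dwell(.2)
c,st=cam("wrist");np.save("p10.npy",[c,st],allow_pickle=True);save("p10",c["color"],None,1.4);print(st["clock"],q)
E
```

```text
holes now [[0.5875 0.0415 0.04  ]
 [0.6479 0.0418 0.04  ]] before y -.1548 -> travel [0.19634369 0.19659343]
98.8917 [0.617812 0.1121  ]
```

View pics/p10.png

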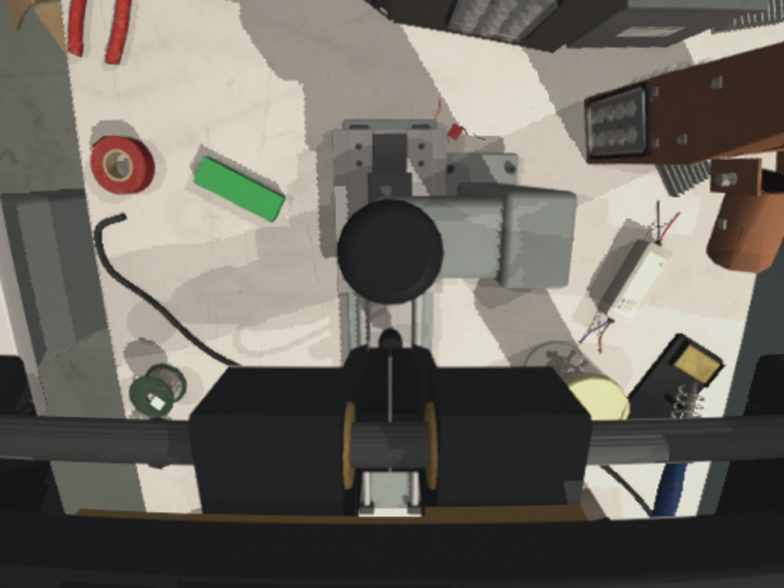

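```bash
python3 - <<'E'
from h import *
c,st=np.load("p2h.npy",allow_pickle=True)
for ee in((.619,-.1526,.1091),(.6184,-.0144,.1093)):
    s=dict(st);s["ee_pos"]=np.array(ee)
    h=pix2w(c,[(302/1.4,208/1.4),(478/1.4,208/1.4),(299/1.4,159/1.4)],.04,s);print(h.round(4))
# check p9 knob & stop
c,st=np.load("p9.npy",allow_pickle=True);print(st["ee_pos"],rot(st["tcp_rot"]).as_matrix().round(4))
print(pix2w(c,[(390/1.4,219/1.4)],.07,st),pix2w(c,[(390/1.4,128/1.4)],.04,st))
c,st=np.load("p10.npy",allow_pickle=True);print(st["ee_pos"])
h=pix2w(c,[(390/1.4,251/1.4)],.268,st)[0];print("head",h[:2]+E0, "plate far edge",pix2w(c,[(390/1.4,129/1.4)],.04,st)[0][:2]+E0,"holes",pix2w(c,[(358/1.4,147/1.4),(421/1.4,146/1.4)],.04,st)[:,:2]+E0)
E
```

```text
[[ 0.5883 -0.0965  0.04  ]
 [ 0.6485 -0.0963  0.04  ]
 [ 0.588  -0.0803  0.04  ]]
[[0.5876 0.0417 0.04  ]
 [0.6479 0.0418 0.04  ]
 [0.5874 0.0579 0.04  ]]
[ 0.6183176  -0.0645915   0.19996263] [[ 0.0e+00  1.0e+00  3.4e-03]
 [ 7.0e-04  3.4e-03 -1.0e+00]
 [-1.0e+00  0.0e+00 -7.0e-04]]
[[ 0.61768114 -0.01856096  0.07      ]] [[0.61753457 0.02575075 0.04      ]]
[0.61783959 0.08026822 0.40014764]
head [0.61814922 0.11137671] plate far edge [0.6183065  0.18842487] holes [[0.58752665 0.17184656]
 [0.6481886  0.17290684]]
```

```bash
python3 - <<'E'
from h import *
# outer stop-side holes crop coords (x3) in each viewcore picture
for f,pts in(("p2i",[(104,560),(287,560)]),("p3b",[(103,556),(287,556)]),("p4d",[(108,541),(281,541)]),("p6b",[(110,532),(277,532)])):
    c,st=np.load(f+".npy",allow_pickle=True)
    h=pix2w(c,[(215+a/3-.33,80+b/3-.33) for a,b in pts],.04,st);print(f,h[:,:2].round(4).tolist())
E
```

```text
p2i [[0.5884, -0.1566], [0.6483, -0.1563]]
p3b [[0.5882, -0.1565], [0.6485, -0.1563]]
p4d [[0.5882, -0.1576], [0.6485, -0.1572]]
p6b [[0.5882, -0.1583], [0.6482, -0.1578]]
```

```bash
python3 - <<'E'
from h import *
for f,pts in(("p2h",[(30/.6/5,137/.6/5),(235/.6/5,137/.6/5)]),("p2i",[(93,150),(300,150)]),("p3b",[(92,146),(298,146)]),("p4d",[(99,156),(291,156)]),("p4e",[(99,157),(292,157)]),("p5d",[(102,153),(289,153)]),("p6b",[(102,158),(288,158)])):
    c,st=np.load(f+".npy",allow_pickle=True)
    if f=="p2h": px=[(235+a,80+b) for a,b in pts]
    else: px=[(215+a/3-.33,80+b/3-.33) for a,b in pts]
    h=pix2w(c,px,.04,st);print(f,h[:,:2].round(4).tolist())
E
```

```text
p2h [[0.588, -0.0257], [0.6478, -0.0256]]
p2i [[0.5878, -0.0263], [0.648, -0.026]]
p3b [[0.5878, -0.0262], [0.6477, -0.026]]
p4d [[0.5877, -0.0272], [0.6475, -0.0268]]
p4e [[0.5876, -0.0277], [0.6478, -0.0273]]
p5d [[0.5876, -0.0279], [0.6478, -0.0276]]
p6b [[0.5877, -0.0277], [0.6477, -0.0273]]
```

The views show the carriage started about 3.3 mm in and crept fully out while I nudged blocks. It is now properly fully in, but the courses sit 1.5–4 mm further from the stop than they should. Nothing has been pressed yet, so I'll draw the carriage back out to its stop, square the core up against the end stop by pushing its ram-end face, and slide it in again.

```bash
cat >> h.py <<'E'
S0=np.array([.6190,-.1612])
def gripknob(t):
    p=along(-.056+t);o=ori(CY)
    manip.set_gripper(.05);manip.goto([p[0],p[1]-.03,.22],o)
    manip.line_to([*p,.16],v=.12);manip.dwell(.1)
    print(manip.line_to([*p,.1095],v=.06,stop_force=10))
    manip.set_gripper(.015,20);manip.dwell(.15);st=manip.read_state();print(round(st["grip_width"],4),st["ee_pos"].round(4),st["contact_force"].round(2))
def slide(ts,z=.1095):
    for t,v in ts:
        q=along(-.056+t);r=manip.line_to([*q,z],v=v,stop_force=25);manip.dwell(.2)
        st=manip.read_state();print(r,st["ee_pos"].round(4),q.round(4),st["contact_force"].round(2),round(st["grip_width"],4),st["clock"])
E
python3 - <<'E'
from h import *
manip.goto([.6185,-.07,.36],ori(CY))
gripknob(.2)
slide([(.15,.06),(.01,.07),(-.003,.03)])
manip.set_gripper(.05)
p=manip.read_state()["ee_pos"];manip.line_to([p[0],p[1],.17],v=.1);viewcore("p11",h=.27)
c,st=np.load("p11.npy",allow_pickle=True)
prof(c,st,.088,120,135)
E
```

```text
False
0.0217 [ 0.6185 -0.0172  0.1097] [-1.05  0.16  2.88]
False [ 0.6186 -0.0677  0.1096] [ 0.6186 -0.0672] [-0.49 -2.65  3.99] 0.0222 104.7583
False [ 0.6192 -0.2057  0.1096] [ 0.6192 -0.2072] [-2.88  1.32  6.47] 0.0217 107.1083
False [ 0.6193 -0.2175  0.1096] [ 0.6193 -0.2202] [-3.8   4.72  9.69] 0.0219 107.8917
110.125
(120, 77, np.float64(139.2)) (121, 76, np.float64(138.5)) (122, 77, np.float64(137.7)) (123, 76, np.float64(136.9)) (124, 76, np.float64(136.1)) (125, 76, np.float64(135.3)) (126, 76, np.float64(134.5)) (127, 77, np.float64(133.7)) (128, 75, np.float64(132.9)) (129, 77, np.float64(132.1)) (130, 76, np.float64(131.3)) (131, 76, np.float64(130.5)) (132, 76, np.float64(129.7)) (133, 76, np.float64(128.9)) (134, 76, np.float64(128.1))
```

View pics/p11.png

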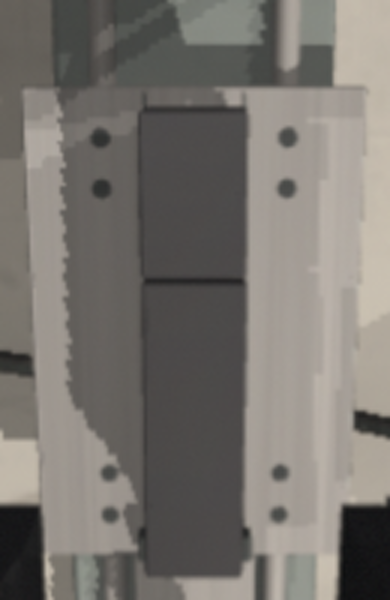

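```bash
python3 - <<'E'
from h import *
c,st=np.load("p11.npy",allow_pickle=True)
h=pix2w(c,[(215+a/3-.33,80+b/3-.33) for a,b in((101,137),(288,137),(110,515),(280,515))],.04,st);print(h[:,:2].round(4).tolist())
prof(c,st,.088,112,120);prof(c,st,.088,166,178)
o=ori(CY)
manip.set_gripper(0.0,20)
p=along(.170);manip.goto([*p,.18],o);manip.line_to([*p,.109],v=.1);manip.dwell(.2)
st=manip.read_state();print(st["ee_pos"].round(4),st["grip_width"],st["contact_force"].round(2))
for s in(.156,.153,.151,.150):
    q=along(s);r=manip.line_to([*q,.109],v=.02,stop_force=25);manip.dwell(.2);st=manip.read_state();print(s,r,(st["ee_pos"][1]-S0[1]).round(4),st["contact_force"].round(2))
c,st=cam("wrist");save("p12w",c["color"],None,1.4);print(st["clock"])
q=along(.165);manip.line_to([*q,.109],v=.08);manip.line_to([*q,.2],v=.15)
viewcore("p12",h=.27)
c,st=np.load("p12.npy",allow_pickle=True)
prof(c,st,.088,110,128);prof(c,st,.088,166,184)
E
```

```text
[[0.5879, -0.0282], [0.648, -0.0281], [0.5881, -0.1591], [0.649, -0.1589]]
(112, 102, np.float64(145.5)) (113, 103, np.float64(144.7)) (114, 101, np.float64(144.0)) (115, 75, np.float64(143.2)) (116, 53, np.float64(142.4)) (117, 63, np.float64(141.6)) (118, 74, np.float64(140.8)) (119, 76, np.float64(140.0)) 
(166, 74, np.float64(101.8)) (167, 75, np.float64(101.0)) (168, 74, np.float64(100.1)) (169, 74, np.float64(99.3)) (170, 74, np.float64(98.4)) (171, 73, np.float64(97.6)) (172, 61, np.float64(96.7)) (173, 38, np.float64(95.9)) (174, 50, np.float64(95.0)) (175, 66, np.float64(94.2)) (176, 72, np.float64(93.3)) (177, 74, np.float64(92.5)) 
[0.6187 0.0089 0.1097] 0.0005217583598576301 [-0.14 -0.17 -0.48]
0.156 False 0.1562 [ 0.04 -0.05  0.25]
0.153 False 0.1529 [-0.22  0.21 -0.65]
0.151 False 0.1518 [-0.62  4.6   0.68]
0.15 False 0.1502 [-0.03  4.33  0.48]
115.1083
117.0
(110, 89, np.float64(151.3)) (111, 89, np.float64(150.5)) (112, 90, np.float64(149.7)) (113, 99, np.float64(148.9)) (114, 104, np.float64(148.2)) (115, 105, np.float64(147.4)) (116, 106, np.float64(146.6)) (117, 115, np.float64(145.8)) (118, 118, np.float64(145.0)) (119, 119, np.float64(144.2)) (120, 119, np.float64(143.5)) (121, 119, np.float64(142.7)) (122, 119, np.float64(141.9)) (123, 119, np.float64(141.1)) (124, 113, np.float64(140.3)) (125, 66, np.float64(139.5)) (126, 45, np.float64(138.7)) (127, 62, np.float64(137.9)) 
(166, 76, np.float64(106.0)) (167, 76, np.float64(105.2)) (168, 76, np.float64(104.4)) (169, 74, np.float64(103.5)) (170, 75, np.float64(102.7)) (171, 75, np.float64(101.8)) (172, 75, np.float64(101.0)) (173, 76, np.float64(100.1)) (174, 76, np.float64(99.3)) (175, 75, np.float64(98.4)) (176, 76, np.float64(97.6)) (177, 75, np.float64(96.7)) (178, 75, np.float64(95.8)) (179, 75, np.float64(95.0)) (180, 74, np.float64(94.1)) (181, 66, np.float64(93.3)) (182, 53, np.float64(92.4)) (183, 64, np.float64(91.5))
```

View pics/p12.png

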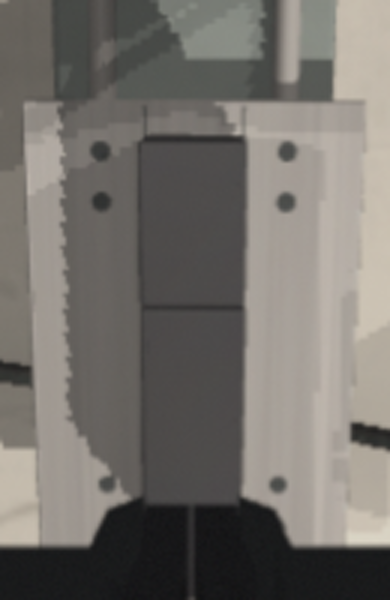

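View pics/p12w.png

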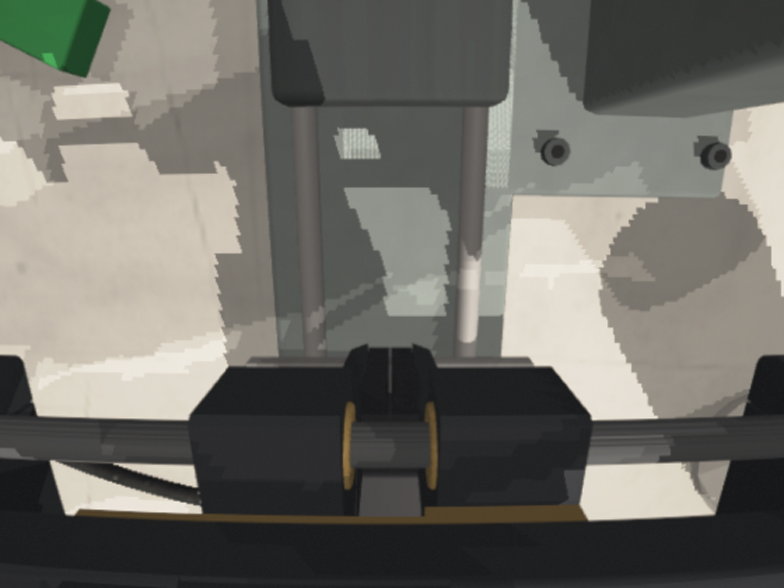

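```bash
python3 - <<'E'
from h import *
c,st=np.load("p12.npy",allow_pickle=True)
g=cv2.cvtColor(c["color"],cv2.COLOR_RGB2GRAY).astype(float)
def lat(col,row,z):
    P=pix2w(c,[(col,row)],z,st)[0];return (P[0]+E0[0]-along(P[1]+E0[1]-S0[1])[0])*1000
for r in(135,150,165,200,225):
    row=g[r];L=[x for x in range(255,270)];
    # edges at 50% level
    def cross(xs,lev):
        for a,b in zip(xs[:-1],xs[1:]):
            if (row[a]-lev)*(row[b]-lev)<=0: return a+(lev-row[a])/(row[b]-row[a])*(b-a)
    l=cross(list(range(256,270)),85);rr=cross(list(range(304,286,-1)),120)
    print(r,round(l,2),round(rr,2),"lat",round(lat(l,r,.088),2),round(lat(rr,r,.088),2), "hiL",row[256:268])
print("lines row 118",g[118,255:305]); 
E
```

```text
135 260.18 297.0 lat -15.53 14.67 hiL [100.  99.  98.  97.  89.  67.  75.  77.  77.  77.  77.  77.]
150 260.1 296.71 lat -15.73 14.64 hiL [ 99. 100.  98.  96.  87.  66.  72.  75.  76.  76.  77.  75.]
165 260.1 296.46 lat -15.87 14.65 hiL [99. 99. 99. 96. 87. 67. 67. 74. 75. 75. 76. 75.]
200 261.05 296.1 lat -15.41 14.88 hiL [97. 98. 98. 98. 96. 86. 65. 72. 74. 75. 75. 75.]
225 261.05 295.78 lat -15.68 15.03 hiL [96. 95. 97. 97. 94. 86. 67. 69. 74. 75. 75. 75.]
lines row 118 [103. 102. 102. 100. 100. 100. 101.  94.  80.  99. 104. 105. 105. 103.
 103. 105. 109. 119. 120. 119. 119. 118. 119. 119. 118. 113. 106. 104.
 104. 105. 105. 104. 101.  99. 102. 128. 156. 161. 160. 158. 140. 133.
 157. 160. 160. 162. 161. 160. 162. 161.]
```

The core is squared up: its ram end is at s≈140 mm (nominal 140), the joint at about 92.5, and lateral offset at most 0.6 mm. I'll slide it in again.

```bash
python3 - <<'E'
from h import *
gripknob(0.)
slide([(.06,.05),(.19,.07),(.204,.03)],z=.1095)
manip.set_gripper(.05)
q=along(-.056+.2);manip.line_to([*q,.1095],v=.03);manip.dwell(.2)
c,st=cam("wrist");np.save("p13.npy",[c,st],allow_pickle=True);save("p13",c["color"],None,1.4)
manip.line_to([q[0],q[1],.17],v=.1);manip.line_to([q[0],q[1]-.05,.22],v=.15)
c,st=cam("scene");save("p13s",c["color"],(120,350,130,310),3.3);print(st["clock"])
E
```

```text
False
0.0218 [ 0.6192 -0.2172  0.1097] [-1.41  0.08  2.33]
False [ 0.619  -0.1561  0.1096] [ 0.619  -0.1572] [-1.71 -1.41  5.2 ] 0.0219 122.6333
False [ 0.6185 -0.025   0.1096] [ 0.6184 -0.0272] [-0.68 -1.2   7.13] 0.0222 124.8417
False [ 0.6184 -0.0167  0.1096] [ 0.6183 -0.0132] [  1.54 -12.56   2.13] 0.0223 125.6583
128.1583
```

View pics/p13.png

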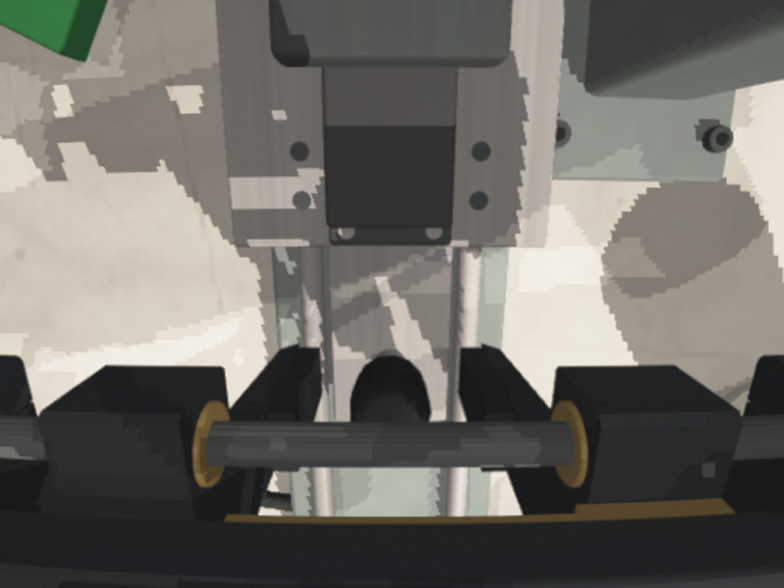

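View pics/p13s.png

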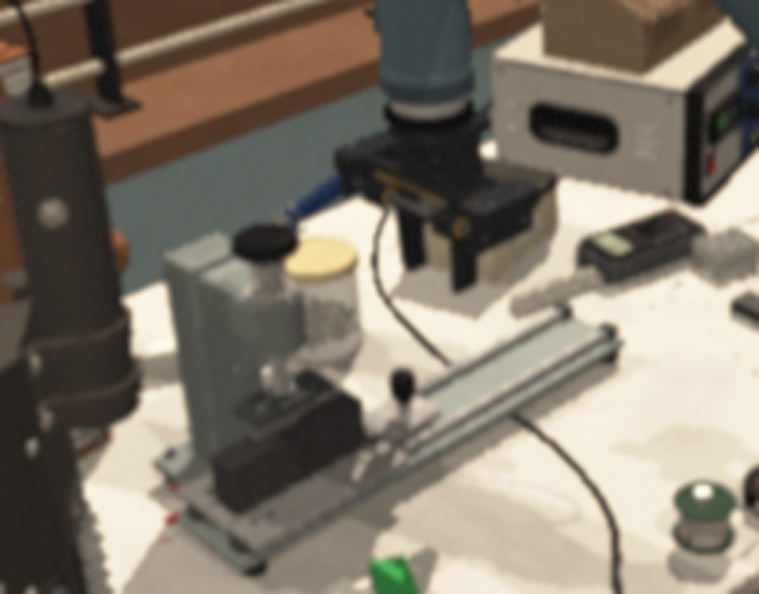

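```bash
python3 - <<'E'
from h import *
c,st=np.load("p13.npy",allow_pickle=True)
print("holes",pix2w(c,[(302/1.4,200.5/1.4),(479/1.4,200.5/1.4)],.04,st)[:,:2].round(4).tolist())
o=ori(CY);p=manip.read_state()["ee_pos"]
manip.line_to([p[0],p[1],.37],v=.25);manip.set_gripper(0.0,20)
x,y=.6181,.1114
manip.goto([x,y,.38],o);manip.dwell(.2);print(manip.read_state()["contact_force"].round(2))
manip.line_to([x,y,.338],v=.08);manip.dwell(.3);st=manip.read_state();print(st["ee_pos"].round(4),st["contact_force"].round(2))
for z in(.325,.31,.30,.292,.288,.285,.283):
    r=manip.line_to([x,y,z],v=.03,stop_force=28);manip.dwell(.1);st=manip.read_state();print(z,r,st["ee_pos"].round(4),st["contact_force"].round(2),st["clock"])
    if r or st["contact_force"][2]>26: break
c,st=cam("scene");save("p14s",c["color"],(120,350,130,310),3.3)
E
```

```text
holes [[0.5875, 0.0415], [0.648, 0.0418]]
[-0.34  1.07 -0.61]
[0.6182 0.1114 0.3384] [-0.26 -0.07 -0.41]
0.325 False [0.6184 0.1114 0.3253] [1.68 0.31 2.63] 132.3833
0.31 False [0.6181 0.1114 0.3101] [ 1.21 -0.27  3.95] 133.1333
0.3 False [0.6181 0.1114 0.3003] [-0.45  0.22  7.1 ] 133.7167
0.292 False [0.6181 0.1114 0.2924] [ 1.11 -0.77  8.05] 134.2333
0.288 False [0.6181 0.1114 0.2885] [ 0.15 -0.4   8.57] 134.6167
0.285 False [0.6182 0.1113 0.2874] [-6.05 -0.17 21.81] 134.9667
0.283 False [0.6182 0.1112 0.2873] [-11.28   0.55  35.2 ] 135.3167
```

View pics/p14s.png

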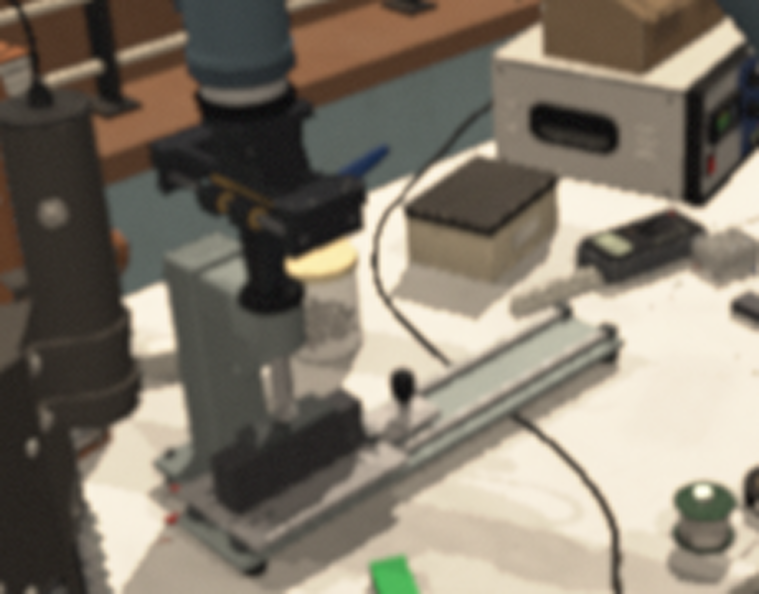

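The ram reached its stop: the hard end came at TCP z 0.2873, which is 0.045 of travel, with force rising to 35 N. Let it up gently and look.

```bash
python3 - <<'E'
from h import *
x,y=.6181,.1114
manip.line_to([x,y,.34],v=.05);manip.line_to([x,y,.40],v=.15)
o=ori(CY);manip.goto([.6185,-.03,.40],o);manip.dwell(.2)
c,st=cam("wrist");save("p15w",c["color"],None,1.4)
manip.goto([.50,-.25,.38],o);manip.dwell(.2)
c,st=cam("scene");save("p15s",c["color"],(120,350,130,310),3.3)
c,st=cam("top");save("p15t",c["color"],(130,400,110,290),2.9);print(st["clock"],st["contact_force"].round(2))
E
```

```text
139.3167 [ 0.65 -0.48 -0.51]
```

View pics/p15w.png

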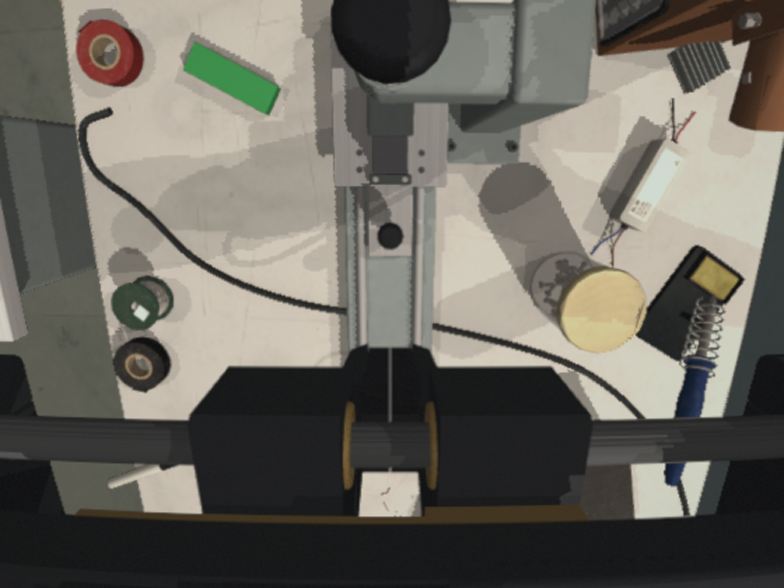

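View pics/p15s.png

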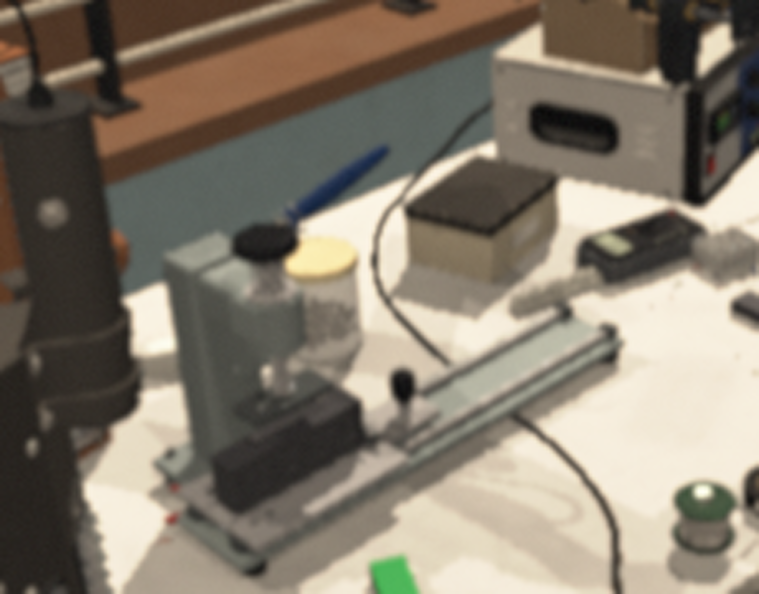

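View pics/p15t.png

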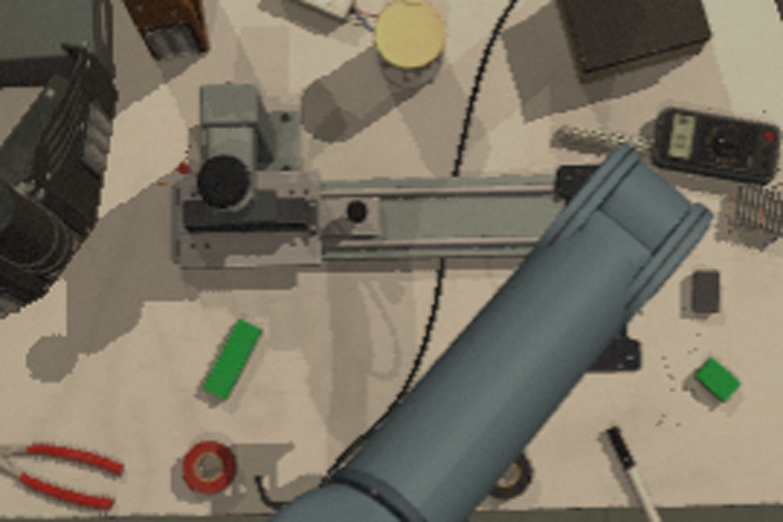

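The ram is back up, the core is standing under it, the spare half is still on the bench, and the arm is clear of everything. Handing in.

```bash
python3 - <<'E'
from h import *
manip.finish_job()
E
```

```text
the job is handed in; nothing more can be done
```

I built the core from all three whole blocks present and three halves. It has three courses in running bond, with the whole, then the half, then the whole against the end stop. I slid the carriage fully in, pressed the ram to its stop and let it spring back up. I handed in at about 139 s of the 210 s allowed.

**Final checks**
- **Carriage:** a 12.6 N push against the end of travel produced no further motion, and the plate holes ended where full travel puts them.
- **Ram:** it hit a hard stop at 45 mm of travel, and the force rose to about 35 N there. That is under the 40 N limit but close to it.
- **Core:** before sliding in, the end toward the ram was at about 140 mm from the end stop, where 140 mm is nominal. The top joint was closed and the top course was at most 0.6 mm off centre between the scribed lines. I judged the lower courses only from the view straight down on the end face.
- **Bench:** after pressing, the core was standing and one spare half was left. The green blocks and the bystanders in view were where they started. The arm hid the black tape roll and part of the bench in the last top view.

**What went wrong and was mended**
- One half dropped about 12 mm when a placing move stopped early on a false force reading. It landed flat and I re-seated it.
- The second whole block caught on its neighbour's edge and tilted in the grip. I lifted it, set it down further out and closed the joint.
- The carriage started about 3 mm in and crept outward while I nudged blocks, which left the courses up to 4 mm away from the end stop. After sliding it in once I drew it back out before pressing, squared the core against the end stop, and slid it in again.

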